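# Switch off the take-away belt and send the carton through its flap

## Robot

A 7-joint arm with a two-finger parallel gripper is mounted at the origin on the work surface. World frame = base frame: x ahead of the robot, y to its left, z up, the work surface at z = 0. Lengths are in m, angles in rad, forces in N, time in s.
With the tool pointing down it reaches from about 0.425 to 0.875 m from the base axis. Payload 8.4 kg.
Tool frame: the origin (TCP) lies between the finger pads; the fingertips stand arm.tip_reach ahead of it and the grasp point (between the pads) lies 6 mm ahead of it (arm.tip_reach is the distance from the TCP to the fingertips, in m); z points along the fingers, y is the direction in which the jaws open and shut (so a half turn about z gives the same grasp; the last joint's range is limited). The gripper opens to 85 mm and grips with 20 to 120 N. Pads are 22 mm wide; open, the fingers measure 114 mm over their backs; the gripper's body (76 mm by 85 mm) begins 54 mm behind the grasp point. The pads swing forward as they close: fully open they stand 13 mm farther back than shut.
Start: joints at [1.045, 0.333, 0.04, 1.465, -0.013, 1.343, -0.059], TCP at [0.269, -0.592, 0.256] pointing down, gripper open.
Joint ranges: [-2.58, 2.58], [-0.38, 2.09], [-1.3, 1.39], [0.25, 2.4], [-1.5, 4.64], [0.08, 2.09], [-2.65, 2.65]. Speed limits (rad/s): [2.22, 2.22, 2.79, 2.79, 3.14, 3.14, 3.14].

## Interface

Orientations are given as a unit quaternion [w, x, y, z].
In Python, from rig import readout, vision, workorder, arm gives the robot as it stands.
- The arm moves only by the tool arm_command, never from a script. Its argument "steps" is a list of rows, each a list of 6 numbers: the shift along the tool's x, y, z normalised to -1 to 1, where 1 is 0.2 m, then the turn, a rotation vector about the tool's x, y, z normalised to -1 to 1, where 1 is 180 degrees. A call has 1 to 5 rows; each row is the pose to reach, as a shift and turn from the pose commanded when the call began, along the tool's axes at that moment, turning the shorter way round; what a row does not reach only later rows make up. A row lasts 1/8 s, in which the tool goes at most 62.5 mm and 10.7 degrees, less where a joint would pass 70% of its speed; a pose out of reach is approached as far as the arm can. A call with a number of a shift or a turn outside -1 to 1 is refused whole. A call with a gripper value outside its range is refused whole. "grip" is the closure in counts, from 0 (fully open) to 255 (shut), set as the call begins (left out, the last holds). The fingers move at their own pace and stop on an object; "grip_force" is the grip in N (left out, the last holds). Time passes only in rows, so rows that repeat a pose let the fingers close. It gives the time, the measured TCP pose, the force and the opening at its end, in the units of the state.
- readout.read_state(): the state, without advancing time (a new reading comes with each control period).
- vision.grab_frame(name): name is "scene" or "side" or "wrist"; returns the picture (400x640x3 uint8, red, green, blue); there is no depth.
- vision.camera_params(name): a dict with "intrinsics" (3x3 intrinsics, pixels), "rvec" (rotation vector, rad) and "tvec" (3), from world to camera coordinates, as OpenCV has them; the wrist camera has in their place "mount" (4x4, takes a point from camera to tool coordinates, whose origin is the TCP and whose axes are the flange's). Camera axes: x right, y down, z forward; pixel columns grow to the right and rows downward; lengths in m; the calibration is good to about 2 mm. A picture is of the moment at which its call begins: read the wrist's pose just before it. camera_params takes no time and is no camera call.
- workorder.sign_off(): hands the job in, once; it reports no verdict.
Trained networks look in the newest picture that a camera, given by its name, has taken for a name from the list of things; names that differ only in an ending like _2 or _b are one class to them, and where a whole thing is asked for, a point or a joint stands for the part that bears it (a point fixed in the world has none). Each returns a list of dicts, best first, with "score" (0 to 1); they miss things now and then, are a little off and sometimes report something else, mostly with a low value. They report only what shows in the picture. A call takes as long as a camera call. They do not tell look-alikes from the thing itself.
- vision.find_in(camera, target): "position" ([x, y, z] in m, in world coordinates, good to about 4 mm: the middle of the surface that is visible of it).
The state is a dict: "time_s": time; "joints": joint angles; "qvel": joint speeds; "joint_torque": joint torques, N m; "tool_pos": TCP position; "tool_rot": TCP orientation; "contact_force": force on the tool from outside, world axes, zero at the start; "torque": the same for the moment, N m; "opening": finger opening in m.
Only numpy, scipy, OpenCV 4.12 (cv2) and the standard library are available. Lean on these libraries where they do the work, as an engineer would, in place of code of your own. Each camera call takes 0.05 s, during which the arm holds its last target.

## Task

First set the belt's three-position toggle to its centre off position and leave it there. Then stand the red carton in the loading bay of the packing lane, lengthwise in front of the yellow flap, and push it along the lane floor through the sprung flap until it stands wholly on the belt and the flap has swung shut behind it. Do not lift it over the flap, keep it upright, and leave the other goods where they are.

Things in the scene. Friction and masses are not known exactly. Their poses are not given: they have to be found in the camera images.
- carton: red grocery carton, 60 wide (its x) x 120 long (its y) x 95 tall (mm), about 0.35 kg, standing on the counter; both ends are alike. Origin: centre of its underside; z up. It stands in either of two places, the green carton in the other
- lane: packing lane fixed on the counter, mm: straight open-topped channel, level floor 6 above the counter, side walls 36 tall, 80 clear between them. Origin: on the counter, mid-width, in the plane of the shut flap; y = direction of travel, z up. Loading bay (steel floor): y -170 (open end) to 0. Black belt (never really moves): y 0 to 252, where an end stop 50 tall closes the channel
- flap_mid (a point): fixed point in the middle of the flap's opening: lane x 0, y 0, 49 mm above the counter. Beside the opening stand two posts, 14 mm square and 92 mm tall, at lane y = 0, inner faces at x = -41 and +41 mm
- flap (a joint): angle of the yellow sprung swing flap, rad: 0 = shut, square across the lane; grows to 1.5 as it swings in over the belt; it cannot swing towards the bay. Upright hinge at lane x -40, y 0 mm. Its spring shuts it (0.03 N m shut, 0.1 N m wide open) only if goods and fingers are clear of its sweep, which reaches 75 mm beyond the plane y = 0
- flap_edge (a point): middle of the flap's free edge, 75 mm from the hinge, 49 mm above the counter (moves with it). The flap is a panel 75 long, 5 thick, from 12 to 86 mm above the counter; nothing is above it
- switch: grey switch box of the belt, fixed on the counter, 110 (its x) x 80 (its y) x 45 tall (mm). Origin: centre of its underside; z up. The toggle swings along its x axis. Dots beside the lever: white = off (centre), green = forward (+x), blue = reverse (-x)
- toggle (a joint): angle of the toggle from upright, rad: about +0.5 = forward (leans to the box's +x; it starts here), 0 = off (upright), about -0.5 = reverse. Sprung detents hold it in each of the three: let go within 0.2 of upright it snaps to off, beyond 0.33 to forward or reverse. About 1 N at the ball moves it
- toggle_tip (a point): centre of the red ball, 24 mm diameter, on top of the toggle's lever (a rod 9 mm thick), 75 mm from its pivot; the pivot is at the box's middle, 42 mm above the counter, axis along the box's y
- green_carton: the other carton, same size and shape as the red one but GREEN (60 x 120 x 95 mm); a bystander. Origin: centre of its underside
- tin_a: round blue tin, 72 diameter, 78 mm tall, bystander. Origin: centre of its underside
- tin_b: round red tin, 72 diameter, 78 mm tall, bystander. Origin: centre of its underside
- oil_a: amber oil bottle, 68 diameter, 210 mm tall, bystander. Origin: centre of its underside
- oil_b: amber oil bottle, 68 diameter, 210 mm tall, bystander. Origin: centre of its underside
- jar: glass jar with white cap, 72 diameter, 100 mm tall, bystander. Origin: centre of its underside
- loaf: light brown loaf-shaped block, 100 x 200 x 85 mm tall, bystander. Origin: centre of its underside
Mind the look-alikes: they are no part of the job. What is shaped like the carton but purple is not meant.

How it is judged:
On the way, in this order (a step that is already met when the one before it is completed fails the run):
1. the toggle is in its centre off position (within 0.12 rad of upright) (value of joint toggle between -0.12 and 0.12 rad), for 0.3 s.
2. the red carton stands low in the loading bay before the shut flap, lengthwise between the walls (all of step 1 and x of carton in the frame of lane between -0.03 and 0.03 m and z of carton in the frame of lane below 0.012 m and y of carton in the frame of lane between -0.19 and -0.05 m and angle between the y axis of carton and the y axis of lane, either way round below 0.35 rad and value of joint flap below 0.1 rad), for 0.1 s.
3. the carton, on the lane floor, is in the flap's opening and holds the flap open (all of step 1 and x of carton in the frame of lane between -0.03 and 0.03 m and z of carton in the frame of lane below 0.012 m and y of carton in the frame of lane between -0.05 and 0.09 m and value of joint flap above 0.5 rad), for 0.05 s.
At the end, for the whole second after the job is handed in: Red carton upright (within 0.08 rad), at rest on the lane floor (underside below 12 mm) beyond the flap: middle at lane y 65 to 200 mm, within 30 mm of the centre line; flap shut (below 0.08 rad); toggle off (within 0.12 rad of upright) (all of step 1 and x of carton in the frame of lane between -0.03 and 0.03 m and z of carton in the frame of lane below 0.012 m and y of carton in the frame of lane between 0.065 and 0.2 m and value of joint flap below 0.08 rad and angle between carton's own z axis and vertical below 0.08 rad and linear speed of carton below 0.02 m/s); the robot touches nothing.
It fails at once if the red carton is lifted over the flap or the belt (underside more than 35 mm above the counter there) (x of carton in the frame of lane between -0.12 and 0.12 m and y of carton in the frame of lane between -0.03 and 0.35 m and z of carton in the frame of lane above 0.035 m).
It fails at once if the red carton is tipped by more than 0.5 rad (angle between carton's own z axis and vertical above 0.5 rad).
It fails at once if another article is moved by more than 40 mm or tipped by more than 0.4 rad (distance of any of green_carton, tin_a, tin_b, oil_a, oil_b, jar, loaf from where it was at the start of the episode above 0.04 m or angle between any of green_carton, tin_a, tin_b, oil_a, oil_b, jar, loaf's own z axis and vertical above 0.4 rad).
It also fails if it takes over 69 s, if anything falls off the work surface, if the arm or the gripper's body presses on something with over 40 N, if the wrist force passes 120 N, or if a joint passes its speed limit or range.

## Working session

There is one attempt and no reset: what is moved stays moved. The work goes in short steps, Python scripts to look and compute and a tool call to move; the robot and the scene stay as the last step left them, time stands still between calls to the robot, and variables do not carry over. Pictures are saved under pics/ and viewed, and the job is handed in when it is done.

Besides the shell and the picture viewer there is one more tool, called after ">>>" as name([rows], argument=value, ...), one row to a line, values as JSON. arm_command: Moves the arm, as the interface text tells. Its arguments: {"type":"object","properties":{"steps":{"type":"array","items":{"type":"array","items":{"type":"number"}}},"grip":{"type":"number"},"grip_force":{"type":"number"}},"required":["steps"]}

```bash
ls; mkdir -p pics
python3 - <<'E'
from rig import readout, vision, workorder, arm
import cv2
s=readout.read_state()
for k,v in s.items(): print(k,v)
print(arm.tip_reach)
for n in ["scene","side","wrist"]:
    im=vision.grab_frame(n); cv2.imwrite(f"pics/{n}0.png",im[:,:,::-1])
    print(n,vision.camera_params(n))
E
```

```text
pics
time_s 0.0
joints [ 1.04479979  0.33392376  0.03986549  1.46626845 -0.01340437  1.34324574
 -0.05845753]
qvel [-0.00148227  0.00014317 -0.00089115  0.00012438 -0.00159372  0.00027886
 -0.00101463]
joint_torque [ 1.04650615e-03 -6.58562493e+01  1.36551451e+00 -4.05554116e+01
  1.67570170e-02  1.27553611e-02 -3.45972339e-06]
tool_pos [ 0.26889109 -0.5913393   0.25541416]
tool_rot [-7.59471475e-04  9.77313158e-01  2.11797940e-01 -2.16343266e-04]
contact_force [-0.25909567  0.30260183 -0.3516828 ]
torque [-0.04364731  0.02712926  0.03596298]
opening 0.0852043802277198
0.025
scene {'intrinsics': array([[376.55032525,   0.        , 324.72367787],
       [  0.        , 376.55032525, 201.37806131],
       [  0.        ,   0.        ,   1.        ]]), 'rvec': array([ 2.13013396,  0.70378536, -0.35110256]), 'tvec': array([-0.39580117, -0.14281633,  1.77222953])}
side {'intrinsics': array([[466.12561483,   0.        , 315.93304162],
       [  0.        , 466.12561483, 199.53943078],
       [  0.        ,   0.        ,   1.        ]]), 'rvec': array([ 2.15909064,  0.64528827, -0.33132393]), 'tvec': array([-0.41485316, -0.1396875 ,  2.11902048])}
wrist {'intrinsics': array([[281.62371265,   0.        , 325.8680451 ],
       [  0.        , 281.62371265, 200.04063511],
       [  0.        ,   0.        ,   1.        ]]), 'mount': array([[ 1.44272450e-04, -9.64052265e-01, -2.65712646e-01,
         6.79321428e-02],
       [ 9.99999975e-01,  1.85236010e-04, -1.29104691e-04,
        -4.45355873e-05],
       [ 1.73683220e-04, -2.65712620e-01,  9.64052267e-01,
        -1.19241932e-01],
       [ 0.00000000e+00,  0.00000000e+00,  0.00000000e+00,
         1.00000000e+00]])}
```

View pics/scene0.png

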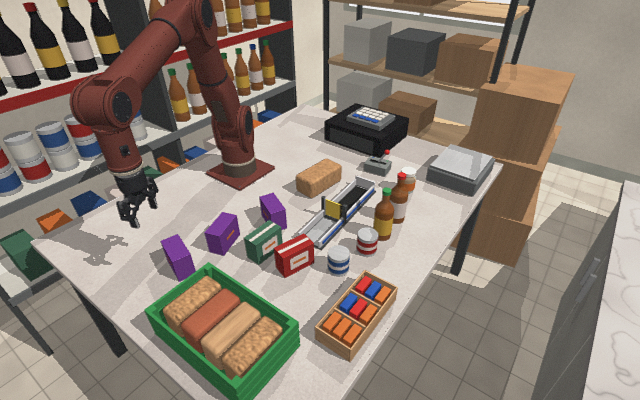

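View pics/side0.png

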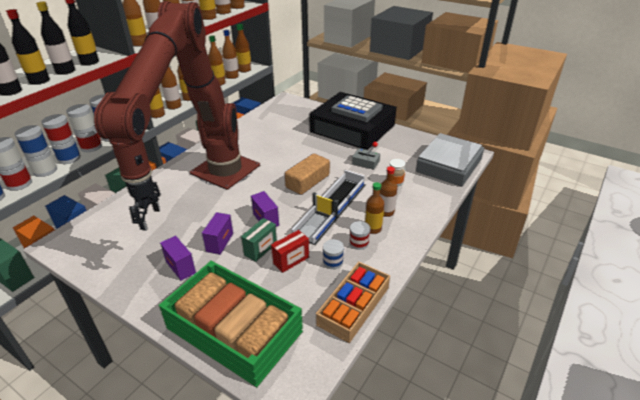

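View pics/wrist0.png

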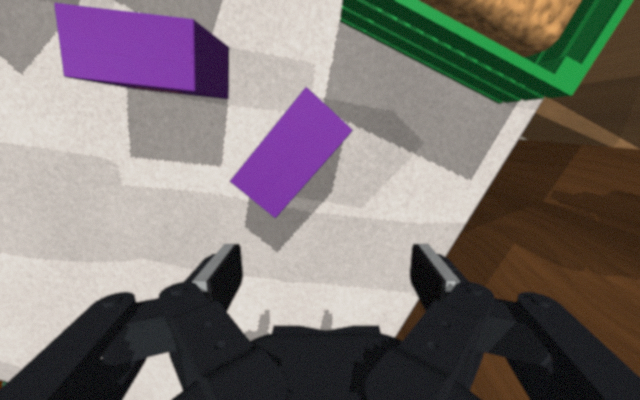

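Red carton shows at about (295,256), lane from (320,230) to (355,190), yellow flap at (333,207), and the switch with the red ball at (378,165) in the scene picture. Next come the network measurements and an enlarged crop.

```bash
cat > h.py <<'E'
import numpy as np, cv2
from scipy.spatial.transform import Rotation as R
from rig import readout, vision
_c={}
def cam(n):
    if n not in _c:
        p=vision.camera_params(n); _c[n]=(p["intrinsics"],p["rvec"],p["tvec"])
    return _c[n]
def proj(n,P):
    K,r,t=cam(n); return cv2.projectPoints(np.array(P,float).reshape(-1,3),r,t,K,None)[0].reshape(-1,2)
def unproj(n,px,z):
    K,r,t=cam(n); Rm=cv2.Rodrigues(r)[0]; C=-Rm.T@t
    px=np.array(px,float).reshape(-1,2); d=(Rm.T@np.linalg.inv(K)@np.c_[px,np.ones(len(px))].T).T
    return C+d*((z-C[2])/d[:,2])[:,None]
def tool():
    s=readout.read_state(); q=s["tool_rot"]; return s, np.array(s["tool_pos"]), R.from_quat([q[1],q[2],q[3],q[0]])
def wristcam(T=None):
    p=vision.camera_params("wrist"); s,tp,tr=tool(); M=p["mount"]
    Rwc=tr.as_matrix()@M[:3,:3]; C=tp+tr.as_matrix()@M[:3,3]
    _c["wrist"]=(p["intrinsics"],cv2.Rodrigues(Rwc.T)[0].ravel(),-Rwc.T@C)
def box(n,im,pos,yaw,sx,sy,z0,z1,col):
    c,s=np.cos(yaw),np.sin(yaw)
    b=np.array([[-1,-1],[1,-1],[1,1],[-1,1]])*[sx/2,sy/2]@np.array([[c,s],[-s,c]])+np.array(pos[:2])
    lo=proj(n,np.c_[b,np.full(4,z0)]); hi=proj(n,np.c_[b,np.full(4,z1)])
    for q in (lo,hi): cv2.polylines(im,[np.round(q*8).astype(int)],True,col,1,cv2.LINE_AA,3)
    for a,d in zip(lo,hi): cv2.line(im,tuple(np.round(a*8).astype(int)),tuple(np.round(d*8).astype(int)),col,1,cv2.LINE_AA,3)
E
python3 - <<'E'
from h import *
im=vision.grab_frame("scene"); im2=vision.grab_frame("side")
cv2.imwrite("pics/crop_scene.png",cv2.resize(im[130:290,230:430,::-1],None,fx=4,fy=4,interpolation=cv2.INTER_CUBIC)[:600,:800])
cv2.imwrite("pics/crop_side.png",cv2.resize(im2[130:280,230:430,::-1],None,fx=4,fy=4,interpolation=cv2.INTER_CUBIC)[:600,:800])
for t in ["carton","lane","flap","flap_edge","switch","toggle_tip","green_carton","tin_a","oil_a","jar","loaf"]:
    for c in ["scene"]+(["side"] if t in("carton","toggle_tip","flap_edge","switch") else []):
        for d in vision.find_in(c,t)[:3]:
            print(t,c,np.round(d["position"],3),round(d["score"],2),np.round(proj(c,d["position"])[0]))
print(readout.read_state()["time_s"])
E
```

```text
carton scene [ 0.397 -0.19   0.092] 0.93 [274. 206.]
carton scene [ 0.336 -0.389  0.076] 0.83 [222. 232.]
carton scene [ 0.331 -0.559  0.092] 0.76 [180. 256.]
carton side [ 0.312 -0.559  0.084] 0.94 [177. 255.]
carton side [ 0.607 -0.327  0.074] 0.86 [289. 250.]
carton side [ 0.393 -0.192  0.09 ] 0.8 [264. 205.]
lane scene [ 0.554 -0.03   0.015] 0.78 [333. 216.]
lane scene [0.763 0.099 0.123] 0.6 [399. 198.]
flap scene [ 0.549 -0.032  0.055] 0.72 [331. 208.]
flap_edge scene [ 0.55  -0.034  0.053] 0.58 [331. 209.]
flap_edge side [ 0.552 -0.034  0.055] 0.5 [322. 204.]
switch side [0.526 0.364 0.046] 0.73 [366. 157.]
toggle_tip scene [0.525 0.364 0.043] 0.69 [377. 165.]
toggle_tip scene [0.54  0.392 0.101] 0.48 [385. 153.]
green_carton scene [ 0.488 -0.338  0.074] 0.76 [264. 242.]
tin_a scene [ 0.734 -0.25   0.069] 0.74 [338. 259.]
tin_a scene [ 0.754 -0.12   0.065] 0.63 [365. 241.]
oil_a scene [ 0.767 -0.016  0.11 ] 0.63 [384. 216.]
oil_a scene [0.759 0.099 0.12 ] 0.58 [398. 198.]
oil_a scene [0.543 0.391 0.101] 0.23 [385. 153.]
jar scene [0.713 0.308 0.074] 0.82 [410. 179.]
loaf scene [0.398 0.091 0.078] 0.81 [319. 176.]
1.0
```

View pics/crop_scene.png

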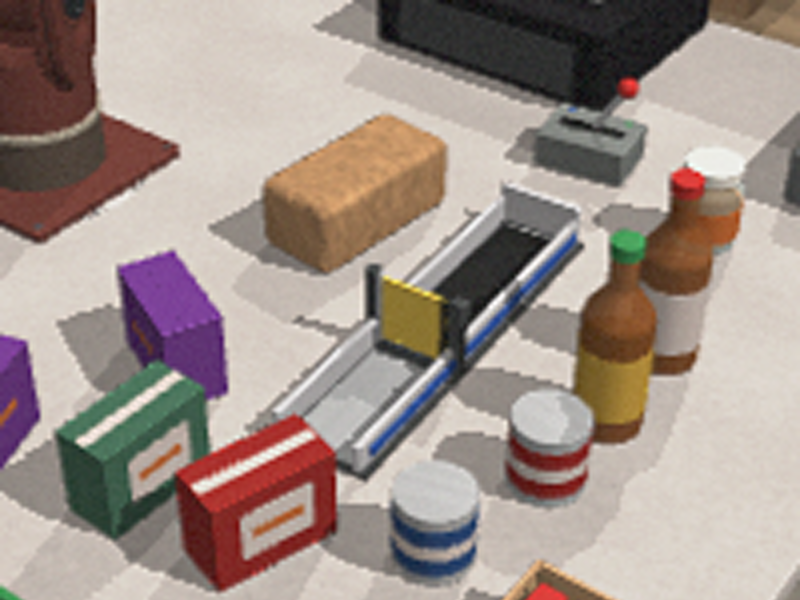

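View pics/crop_side.png

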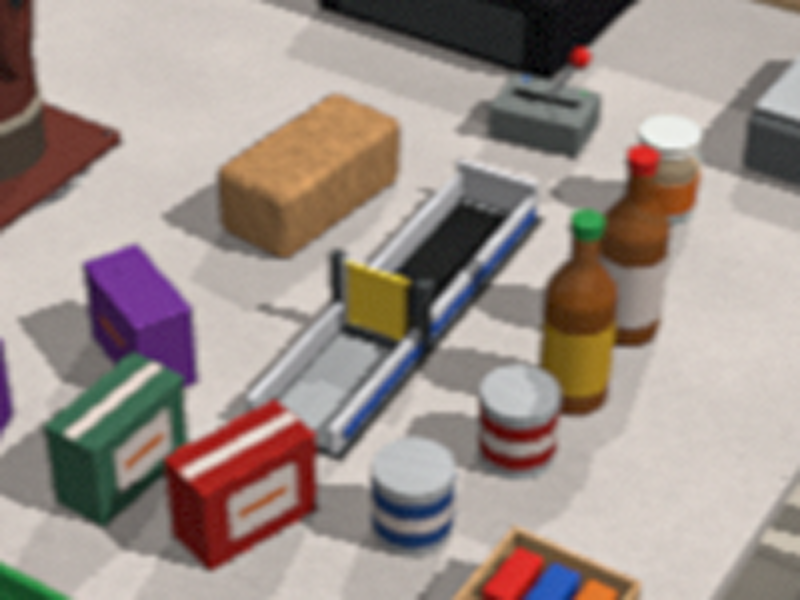

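```bash
cat > fit.py <<'E'
from h import *
from scipy.optimize import least_squares
def cp(u): u=np.array(u,float); return (u+0.5)/4-0.5+[230,130]
def fit(obs,p0):  # obs: list (cam, model xyz, px)
    def f(p):
        c,s=np.cos(p[2]),np.sin(p[2]); r=[]
        for n,m,px in obs:
            P=[p[0]+c*m[0]-s*m[1],p[1]+s*m[0]+c*m[1],m[2]]
            r+=list(proj(n,P)[0]-px)
        return r
    o=least_squares(f,p0,loss="soft_l1"); return o.x, np.round(np.array(o.fun).reshape(-1,2),1)
E
python3 - <<'E'
from fit import *
# carton yaw: long axis = y
top=.095
print("red")
S=[((178,487),(-.03,-.06)),]
# unproject first to see
for n,pts in (("scene",[(178,487),(300,418),(333,453),(212,520)]),("side",[(168,460),(281,402),(315,436),(205,497)])):
    print(n,"red top",np.round(unproj(n,cp(pts),.095)[:,:2],3).tolist())
for n,pts in (("scene",[(222,587),(335,535)]),("side",[(212,564),(315,508)])):
    print(n,"red bot",np.round(unproj(n,cp(pts),0)[:,:2],3).tolist())
for n,pts in (("scene",[(60,437),(155,363),(205,392),(108,465)]),("side",[(48,425),(135,355),(184,385),(95,455)])):
    print(n,"green top",np.round(unproj(n,cp(pts),.095)[:,:2],3).tolist())
for n,pts in (("scene",[(275,413),(357,460)]),("side",[(248,400),(335,442)])):
    print(n,"lane entry wall top",np.round(unproj(n,cp(pts),.042)[:,:2],3).tolist(),np.round(unproj(n,cp(pts),.036)[:,:2],3).tolist())
for n,pts in (("scene",[(503,186),(580,210)]),("side",[(460,163),(538,187)])):
    print(n,"stop top",np.round(unproj(n,cp(pts),.05)[:,:2],3).tolist())
for n,pts in (("scene",[(372,266),(457,300)]),("side",[(337,253),(422,283)])):
    print(n,"posts top",np.round(unproj(n,cp(pts),.092)[:,:2],3).tolist())
for n,pts in (("scene",[(543,119),(648,127),(636,143)]),("side",[(492,90),(600,103)])):
    print(n,"switch top corners(left,right)",np.round(unproj(n,cp(pts),.045)[:,:2],3).tolist())
for n,pts in (("scene",[(628,88)]),("side",[(580,57)])):
    print(n,"ball",np.round(unproj(n,cp(pts),.042+.075*np.cos(.5))[:,:2],3).tolist())
E
python3 - <<'E'
import cv2
im=cv2.imread("pics/scene0.png")
cv2.imwrite("pics/sw.png",cv2.resize(im[140:185,350:410],None,fx=13,fy=13,interpolation=cv2.INTER_CUBIC))
E
```

```text
red
scene red top [[0.561, -0.365], [0.588, -0.243], [0.637, -0.26], [0.608, -0.377]]
side red top [[0.555, -0.355], [0.593, -0.242], [0.643, -0.262], [0.608, -0.373]]
scene red bot [[0.599, -0.364], [0.639, -0.262]]
side red bot [[0.6, -0.362], [0.636, -0.257]]
scene green top [[0.442, -0.381], [0.439, -0.263], [0.501, -0.266], [0.498, -0.381]]
side green top [[0.44, -0.377], [0.444, -0.262], [0.507, -0.27], [0.498, -0.384]]
scene lane entry wall top [[0.528, -0.207], [0.624, -0.211]] [[0.523, -0.202], [0.621, -0.206]]
side lane entry wall top [[0.53, -0.209], [0.629, -0.212]] [[0.526, -0.203], [0.625, -0.207]]
scene stop top [[0.497, 0.219], [0.589, 0.229]]
side stop top [[0.502, 0.219], [0.594, 0.225]]
scene posts top [[0.505, -0.029], [0.601, -0.025]]
side posts top [[0.511, -0.032], [0.606, -0.027]]
scene switch top corners(left,right) [[0.453, 0.374], [0.561, 0.431], [0.567, 0.391]]
side switch top corners(left,right) [[0.453, 0.372], [0.57, 0.414]]
scene ball [[0.547, 0.396]]
side ball [[0.549, 0.396]]
```

View pics/sw.png

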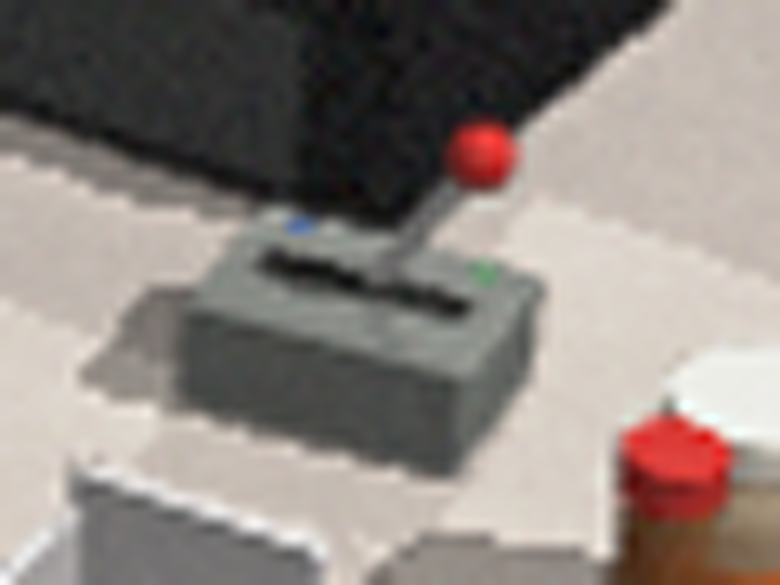

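```bash
cat >> fit.py <<'E'
def sw(u): u=np.array(u,float); return (u+.5)/13-.5+[350,140]
E
python3 - <<'E'
from fit import *
h=[(-.03,-.06),(-.03,.06),(.03,.06),(.03,-.06)]
def carton(T,B):
    o=[]
    for n,pts in T.items():
        for m,p in zip(h,pts): o.append((n,(*m,.095),cp(p)))
    for n,pts in B.items():
        for m,p in zip((h[3],h[2]),pts): o.append((n,(*m,0),cp(p)))
    return fit(o,[.6,-.3,0])
red,r=carton(dict(scene=[(178,487),(300,418),(333,453),(212,520)],side=[(168,460),(281,402),(315,436),(205,497)]),dict(scene=[(222,587),(335,535)],side=[(212,564),(315,508)]))
print("red",np.round(red,4),r.tolist())
g,r=carton(dict(scene=[(60,437),(155,363),(205,392),(108,465)],side=[(48,425),(135,355),(184,385),(95,455)]),dict(scene=[(118,533)],side=[(105,520)]))
print("green",np.round(g,4))
o=[]
for n,p in (("scene",[(275,413),(357,460),(372,266),(457,300)]),("side",[(248,400),(335,442),(337,253),(422,283)])):
    for m,q in zip([(-.045,-.17,.042),(.045,-.17,.042),(-.048,0,.092),(.048,0,.092)],p): o.append((n,m,cp(q)))
lane,r=fit(o,[.55,-.03,.05]); print("lane",np.round(lane,4),r.tolist())
b=[(-.055,-.04,.045),(.055,-.04,.045),(.055,.04,.045),(-.055,.04,.045),(.055,-.04,0)]
o=[("scene",m,sw(q)) for m,q in zip(b,[(185,312),(457,380),(543,293),(262,210),(452,478)])]
swt,r=fit(o,[.51,.38,.3]); print("switch",np.round(swt,4),r.tolist())
d=unproj("scene",sw([(482,155)]),.108)[0]; print("ball",d, (d[:2]-swt[:2])@[np.cos(swt[2]),np.sin(swt[2])],(d[:2]-swt[:2])@[-np.sin(swt[2]),np.cos(swt[2])])
print("register edge",unproj("scene",cp([(380,40),(580,102),(605,104)]),0))
np.savez("poses.npz",red=red,lane=lane,sw=swt,g=g)
im=cv2.imread("pics/scene0.png"); 
F=4
big=cv2.resize(im,None,fx=4,fy=4,interpolation=cv2.INTER_CUBIC)
K,rv,t=cam("scene"); import h as H
K2=K.copy(); K2[:2]*=4; K2[:2,2]+=1.5; H._c["big"]=(K2,rv,t)
box("big",big,red,red[2],.06,.12,0,.095,(255,255,0)); box("big",big,g,g[2],.06,.12,0,.095,(255,255,0))
def L(x,y,p): c,s=np.cos(p[2]),np.sin(p[2]); return (p[0]+c*x-s*y,p[1]+s*x+c*y)
box("big",big,L(0,.041,lane),lane[2],.08,.422,.006,.042,(255,0,255))
for x in(-.048,.048): box("big",big,L(x,0,lane),lane[2],.014,.014,0,.092,(0,255,0))
box("big",big,swt,swt[2],.11,.08,0,.045,(0,255,255))
cv2.imwrite("pics/ov.png",big[520:1120,920:1720])
E
```

```text
red [ 0.5963 -0.3077 -0.2947] [[-0.7, -3.1], [-0.6, -0.6], [1.4, 0.5], [0.5, -0.6], [-1.3, -0.2], [-1.7, -0.9], [0.5, -0.6], [-0.2, 0.1], [-0.0, 2.9], [1.4, -0.0], [-0.3, 3.1], [1.0, 1.1]]
green [ 0.4697 -0.3212 -0.0323]
lane [ 0.5588 -0.0337  0.0862] [[0.1, 0.1], [0.6, -2.6], [-0.1, 1.7], [0.5, 1.2], [0.0, -0.4], [-0.4, -3.1], [-0.9, 0.8], [-0.1, 0.4]]
switch [0.5107 0.3854 0.1401] [[-0.9, -0.4], [0.5, 0.4], [0.2, -1.0], [0.0, -0.3], [-0.0, 1.2]]
ball [0.54632096 0.39738849 0.108     ] 0.03697888388939655 0.006937331465890732
register edge [[1.32052328e-01 4.85089774e-01 1.11022302e-16]
 [4.31453065e-01 5.02518210e-01 0.00000000e+00]
 [4.59115469e-01 5.16827900e-01 0.00000000e+00]]
```

View pics/ov.png

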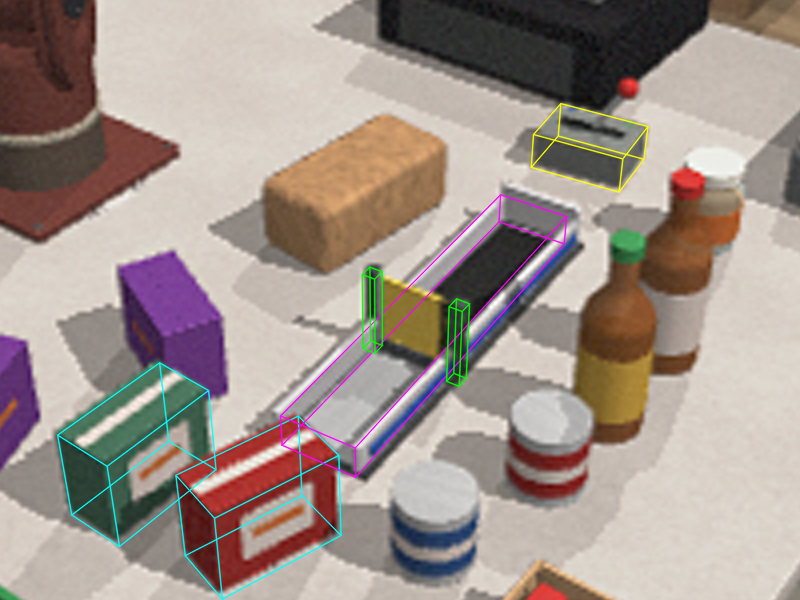

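```bash
cat > go.py <<'E'
import sys
from h import *
def rowto(x,y,z,az):
    # target: tool z down, tool y at azimuth az
    s,p,r=tool()
    ty=np.array([np.cos(az),np.sin(az),0]); tz=np.array([0,0,-1.]); tx=np.cross(ty,tz)
    Rt=R.from_matrix(np.c_[tx,ty,tz])
    d=r.inv().apply(np.array([x,y,z])-p)/.2
    w=(r.inv()*Rt).as_rotvec()/np.pi
    yv=r.as_matrix()[:,1]
    print("t",round(s["time_s"],2),"pos",np.round(p,4),"az",round(np.arctan2(yv[1],yv[0]),3),"open",round(s["opening"],4),"F",np.round(s["contact_force"],1))
    print("row",np.round(np.r_[d,w],3).tolist(),"dist mm",round(np.linalg.norm(d)*200),"rot deg",round(np.linalg.norm(w)*180,1))
if __name__=="__main__": rowto(*map(float,sys.argv[1:5]))
E
python3 go.py .42 -.47 .36 -.6; python3 go.py .52 -.30 .40 -.29
```

```text
t 1.0 pos [ 0.269  -0.5917  0.2563] az -1.144 open 0.0855 F [-0.8 -1.   0.5]
row [0.939, -0.241, -0.518, -0.0, 0.0, -0.173] dist mm 220 rot deg 31.2
t 1.0 pos [ 0.269  -0.5917  0.2563] az -1.144 open 0.0855 F [-0.8 -1.   0.5]
row [1.746, -0.808, -0.718, -0.0, 0.0, -0.272] dist mm 411 rot deg 48.9
```

>>> arm_command([
  [0.25,-0.06,-0.15,0,0,-0.05],
  [0.94,-0.24,-0.52,0,0,-0.17],
  [0.94,-0.24,-0.52,0,0,-0.17],
  [0.94,-0.24,-0.52,0,0,-0.17],
])

```text
time_s: 1.5
tool_pos: [0.4232, -0.4677, 0.3623]
tool_rot: [0.001, 0.885, 0.465, 0.001]
contact_force: [0.8, -1.0, -0.6]
opening: 0.0856
```

```bash
python3 go.py .52 -.32 .38 -.29
```

```text
t 1.5 pos [ 0.4232 -0.4677  0.3623] az -0.604 open 0.0856 F [ 0.8 -1.  -0.6]
row [0.883, -0.021, -0.088, 0.001, -0.0, -0.1] dist mm 177 rot deg 18.0
```

>>> arm_command([
  [0.88,-0.02,-0.09,0,0,-0.1],
  [0.88,-0.02,-0.09,0,0,-0.1],
  [0.88,-0.02,-0.09,0,0,-0.1],
  [0.88,-0.02,-0.09,0,0,-0.1],
])

```text
time_s: 2.0
tool_pos: [0.5208, -0.3186, 0.379]
tool_rot: [0.0, 0.801, 0.598, 0.001]
contact_force: [-0.4, 0.1, 0.3]
opening: 0.0855
```

```bash
python3 - <<'E'
from h import *
s,p,r=tool(); im=vision.grab_frame("wrist"); cv2.imwrite("pics/w1.png",im[:,:,::-1]); np.savez("w1.npz",p=p,q=r.as_quat())
E
python3 go.py .55 -.16 .38 .07
```

```text
t 2.05 pos [ 0.5191 -0.3216  0.3786] az -0.292 open 0.0856 F [-1.  -0.6  0.2]
row [0.818, -0.084, -0.007, 0.0, -0.0, -0.115] dist mm 165 rot deg 20.7
```

View pics/w1.png

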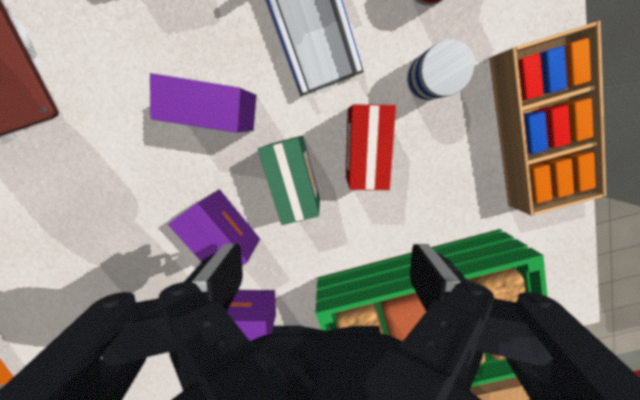

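The wrist view shows the red carton's top from (353,105) to (391,190), and the lane's open end from (303,94) to (362,71). I'll go on to view the lane.

>>> arm_command([
  [0.82,-0.08,0,0,0,-0.115],
  [0.82,-0.08,0,0,0,-0.115],
  [0.82,-0.08,0,0,0,-0.115],
  [0.82,-0.08,0,0,0,-0.115],
])

```text
time_s: 2.55
tool_pos: [0.5507, -0.1597, 0.3786]
tool_rot: [0.0, 0.682, 0.731, 0.0]
contact_force: [0.3, -0.8, 1.1]
opening: 0.0854
```

```bash
python3 - <<'E'
from h import *
vision.grab_frame("wrist")
s,p,r=tool(); im=vision.grab_frame("wrist"); cv2.imwrite("pics/w2.png",im[:,:,::-1]); np.savez("w2.npz",p=p,q=r.as_quat())
E
python3 go.py .54 .03 .38 .14
```

```text
t 2.65 pos [ 0.5499 -0.1638  0.3782] az 0.063 open 0.0854 F [-0.8 -0.8 -1.2]
row [0.97, 0.012, -0.01, -0.0, 0.0, -0.024] dist mm 194 rot deg 4.4
```

View pics/w2.png

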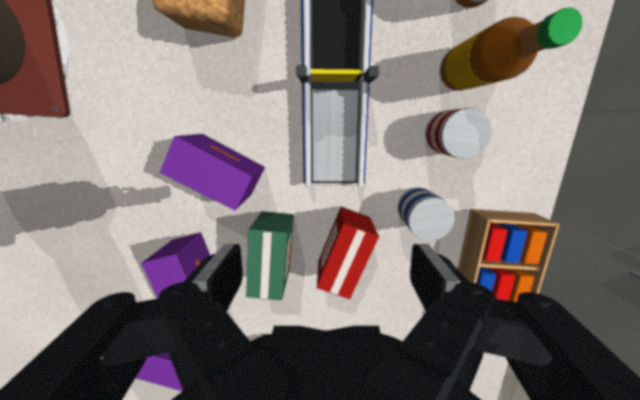

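>>> arm_command([
  [0.97,0,0,0,0,-0.024],
  [0.97,0,0,0,0,-0.024],
  [0.97,0,0,0,0,-0.024],
  [0.97,0,0,0,0,-0.024],
  [0.97,0,0,0,0,-0.024],
])

```text
time_s: 3.28
tool_pos: [0.5379, 0.0296, 0.3782]
tool_rot: [0.0, 0.656, 0.754, -0.0]
contact_force: [-0.4, -0.4, -0.6]
opening: 0.0855
```

```bash
python3 - <<'E'
from h import *
vision.grab_frame("wrist")
s,p,r=tool(); im=vision.grab_frame("wrist"); cv2.imwrite("pics/w3.png",im[:,:,::-1]); np.savez("w3.npz",p=p,q=r.as_quat())
im=cv2.imread("pics/w2.png"); cv2.imwrite("pics/w2c.png",cv2.resize(im[0:310,230:440],None,fx=1.9,fy=1.9,interpolation=cv2.INTER_CUBIC))
cv2.imwrite("pics/w2lane.png",cv2.resize(im[50:200,270:400],None,fx=4,fy=4,interpolation=cv2.INTER_CUBIC))
im=cv2.imread("pics/w1.png"); cv2.imwrite("pics/w1red.png",cv2.resize(im[60:210,250:450],None,fx=4,fy=4,interpolation=cv2.INTER_CUBIC))
E
python3 go.py .51 .2 .36 .14
```

```text
t 3.38 pos [0.5381 0.0285 0.3781] az 0.137 open 0.0854 F [-0.1 -0.2 -0.9]
row [0.868, -0.022, 0.09, -0.0, 0.0, -0.001] dist mm 175 rot deg 0.2
```

View pics/w3.png

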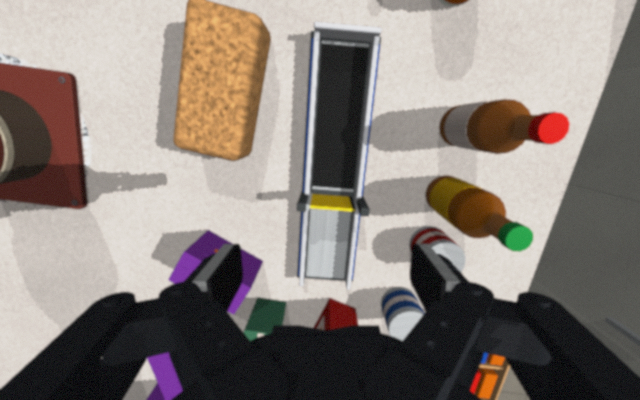

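View pics/w2lane.png

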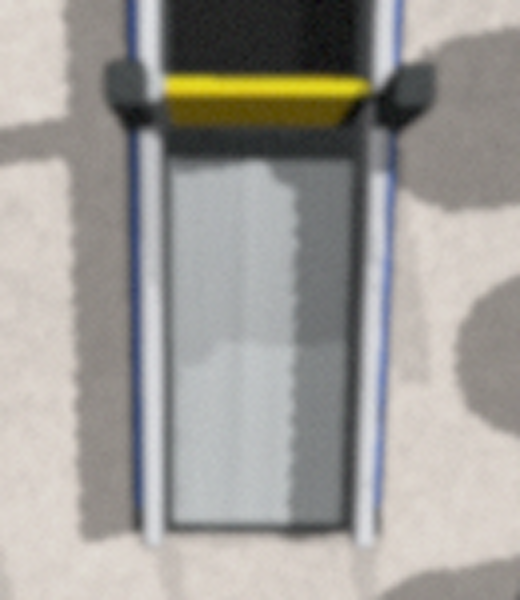

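View pics/w1red.png

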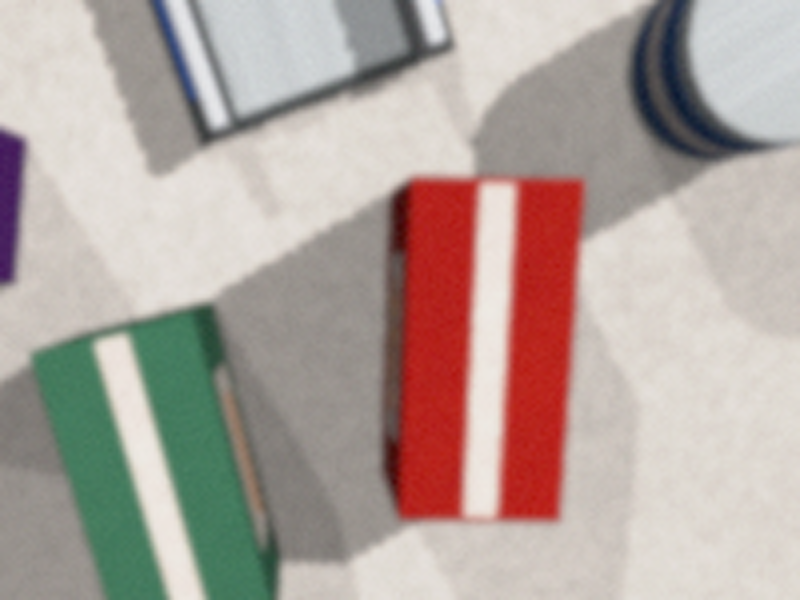

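```bash
cat >> fit.py <<'E'
def addw(name):
    d=np.load(name+".npz"); M=vision.camera_params("wrist"); K=M["intrinsics"]; M=M["mount"]
    Rm=R.from_quat(d["q"]).as_matrix(); Rwc=Rm@M[:3,:3]; C=d["p"]+Rm@M[:3,3]
    import h; h._c[name]=(K,cv2.Rodrigues(Rwc.T)[0].ravel(),-Rwc.T@C)
def cc(u,off,f=4): return (np.array(u,float)+.5)/f-.5+np.array(off)
def L(x,y,p): c,s=np.cos(p[2]),np.sin(p[2]); return np.array((p[0]+c*x-s*y,p[1]+s*x+c*y))
E
python3 - <<'E'
from fit import *
for n in("w1","w2","w3"): addw(n)
h4=[(-.03,.06,.095),(.03,.06,.095),(.03,-.06,.095),(-.03,-.06,.095)]
o=[("w1",m,cc(q,(250,60))) for m,q in zip(h4,[(412,178),(584,180),(560,520),(400,516)])]
red,r=fit(o,[.6,-.3,-.3]); print("red",np.round(red,4),r.tolist())
for hw in(.036,.042):
    o=[("w2",m,cc(q,(270,50))) for m,q in (((-.04,-.17,hw),(163,543)),((.04,-.17,hw),(357,543)),((-.041,-.007,.092),(143,95)),((.041,-.007,.092),(400,95)),((-.048,0,.092),(123,78)),((.048,0,.092),(420,78)))]
    lane,r=fit(o,[.55,-.03,.05]); print("lane",np.round(lane,4),r.tolist())
    o2=[("w1",(-.04,-.17,hw),cc((225,127),(250,60))),("w1",(.04,-.17,hw),cc((430,52),(250,60)))]
    print(fit(o+o2,lane))
    o3=[("w3",m,q) for m,q in(((-.04,.252,.05),(320,31)),((.04,.252,.05),(374,34)),((-.048,0,.092),(302,203)),((.048,0,.092),(362,204)))]
    print("with w3",fit(o+o3,lane))
np.savez("poses.npz",red=red,lane=lane,sw=np.load("poses.npz")["sw"])
import h
im=cv2.imread("pics/w3.png"); cv2.imwrite("pics/w3c.png",cv2.resize(im[10:220,270:410],None,fx=2.8,fy=2.8,interpolation=cv2.INTER_CUBIC))
E
```

```text
red [ 0.5934 -0.3063 -0.299 ] [[-0.5, -0.6], [0.6, -0.5], [0.3, 0.5], [-0.4, 1.0]]
lane [ 0.5572 -0.0255  0.063 ] [[0.5, -0.4], [-0.3, -0.2], [1.2, 0.8], [-1.4, 1.0], [0.8, -0.7], [-0.9, -0.5]]
(array([ 0.55718899, -0.02604268,  0.05902793]), array([[ 0. , -0.1],
       [-0.8,  0.2],
       [ 1.1,  1.1],
       [-1.5,  1.6],
       [ 0.8, -0.4],
       [-1. ,  0.1],
       [ 1. , -2.2],
       [-0.8, -2.6]]))
with w3 (array([ 0.55715408, -0.02568004,  0.06184194]), array([[ 0.3, -0.3],
       [-0.5, -0.1],
       [ 1.1,  0.9],
       [-1.5,  1.2],
       [ 0.8, -0.6],
       [-1. , -0.3],
       [-1.2, -4.7],
       [ 1.3, -2.9],
       [-0.8,  2.5],
       [ 2.8,  6.1]]))
lane [ 0.5572 -0.0251  0.0621] [[0.2, 0.1], [-0.0, 0.3], [1.1, 0.4], [-1.4, 0.7], [0.8, -1.1], [-0.9, -0.8]]
(array([ 0.55716478, -0.02570662,  0.05853515]), array([[-0.2,  0.4],
       [-0.4,  0.8],
       [ 1.1,  0.8],
       [-1.5,  1.3],
       [ 0.8, -0.7],
       [-1. , -0.1],
       [ 0.6, -2.9],
       [-0.5, -3.6]]))
with w3 (array([ 0.55707638, -0.02528412,  0.0614319 ]), array([[ 0. ,  0.2],
       [-0.1,  0.5],
       [ 1.1,  0.6],
       [-1.5,  0.9],
       [ 0.7, -0.9],
       [-1. , -0.6],
       [-1.1, -5. ],
       [ 1.3, -3.2],
       [-0.8,  2.2],
       [ 2.8,  5.9]]))
```

View pics/w3c.png

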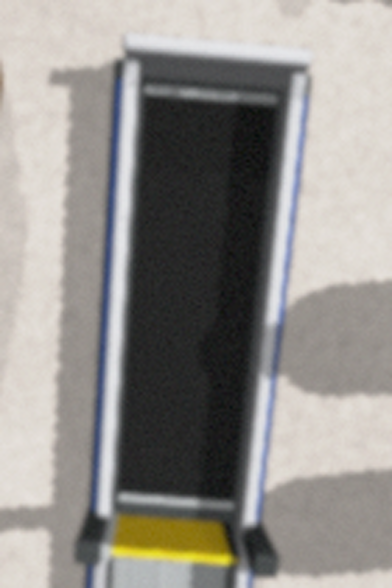

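>>> arm_command([
  [0.87,-0.02,0.09,0,0,0],
  [0.87,-0.02,0.09,0,0,0],
  [0.87,-0.02,0.09,0,0,0],
  [0.87,-0.02,0.09,0,0,0],
], grip=120)

```text
time_s: 3.88
tool_pos: [0.5084, 0.2056, 0.3599]
tool_rot: [-0.001, 0.654, 0.756, 0.0]
contact_force: [0.0, -0.1, -0.3]
opening: 0.0453
```

Run:
```python
from h import *
vision.grab_frame("wrist")
s,p,r=tool(); im=vision.grab_frame("wrist"); cv2.imwrite("pics/w4.png",im[:,:,::-1]); np.savez("w4.npz",p=p,q=r.as_quat())
print(p,s["opening"])
```

```text
[0.50949806 0.20299768 0.35996002] 0.04508300246306167
```

View pics/w4.png

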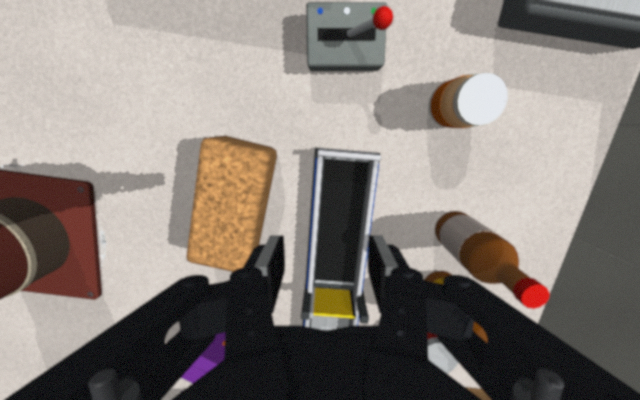

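Run:
```python
from fit import *
addw("w4")
im=cv2.imread("pics/w4.png"); cv2.imwrite("pics/w4c.png",cv2.resize(im[0:100,280:420],None,fx=5.5,fy=5.5,interpolation=cv2.INTER_CUBIC))
print(unproj("w4",[(348,34),(346,10)],.045), unproj("w4",[(383,17)],.108), unproj("w4",[(318,151),(379,156)],.05))
lane=np.load("poses.npz")["lane"]; print([L(x,.252,lane) for x in(-.045,.045)])
```

```text
[[0.51404363 0.39026264 0.045     ]
 [0.50669986 0.41838235 0.045     ]] [[0.54942037 0.39588982 0.108     ]] [[0.49457991 0.22705631 0.05      ]
 [0.58710013 0.23267943 0.05      ]]
[array([0.49660736, 0.22364851]), array([0.58643401, 0.22923175])]
```

View pics/w4c.png

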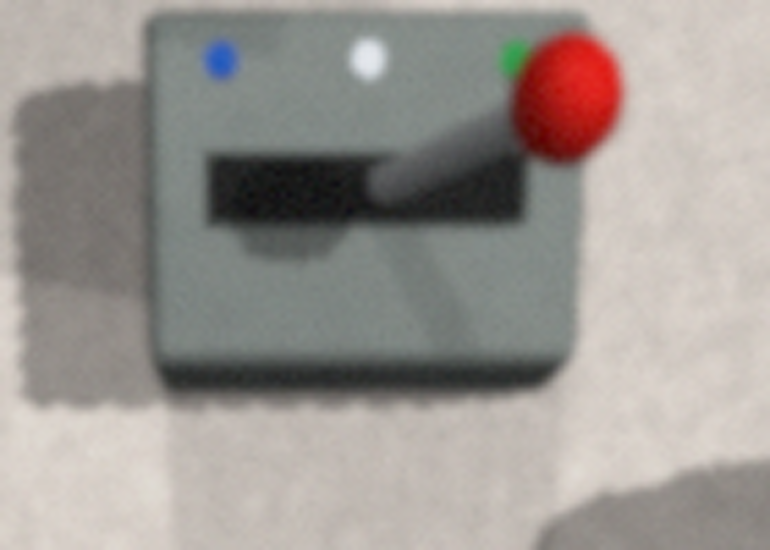

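```bash
python3 - <<'E'
from fit import *
addw("w4"); b=[(-.055,.04,.045),(.055,.04,.045),(.055,-.04,.045),(-.055,-.04,.045),(0,0,.045)]
o=[("w4",m,cc(q,(280,0),5.5)) for m,q in zip(b,[(148,12),(592,14),(572,360),(158,360),(366,188)])]
s,r=fit(o,[.51,.38,.14]); print(s,r.tolist())
d=unproj("w4",cc([(567,97)],(280,0),5.5),.108)[0]; print(d,(d[:2]-s[:2])@[np.cos(s[2]),np.sin(s[2])],(d[:2]-s[:2])@[-np.sin(s[2]),np.cos(s[2])])
print(L(.036,0,s))
z=np.load("poses.npz"); np.savez("poses.npz",red=z["red"],lane=z["lane"],sw=s)
E
python3 go.py .545 .39 .24 .14
```

```text
[0.51172303 0.38961976 0.14052025] [[-0.7, -1.1], [0.7, -1.3], [1.0, 1.0], [-1.5, 0.9], [0.1, 0.5]]
[0.54910022 0.39561003 0.108     ] 0.03784776426733913 0.0006962402916934381
[0.54736819 0.39466186]
t 3.98 pos [0.5101 0.2015 0.36  ] az 0.139 open 0.0446 F [-0.4 -1.5  0.5]
row [0.91, 0.303, 0.599, -0.0, 0.0, -0.0] dist mm 226 rot deg 0.1
```

>>> arm_command([
  [0.3,0.1,0.2,0,0,0],
  [0.91,0.32,0.6,0,0,0],
  [0.91,0.32,0.6,0,0,0],
  [0.91,0.32,0.6,0,0,0],
  [0.91,0.32,0.6,0,0,0],
])

```text
time_s: 4.6
tool_pos: [0.5475, 0.3919, 0.237]
tool_rot: [-0.001, 0.656, 0.755, -0.002]
contact_force: [0.9, -1.2, -0.1]
opening: 0.0451
```

```bash
python3 - <<'E'
from h import *
s,p,r=tool(); im=vision.grab_frame("wrist"); cv2.imwrite("pics/w5.png",im[:,:,::-1]); np.savez("w5.npz",p=p,q=r.as_quat())
E
python3 go.py .548 .395 .112 .14
```

```text
t 4.65 pos [0.5483 0.3907 0.2388] az 0.139 open 0.0453 F [ 0.  -0.2  0.2]
row [0.023, 0.003, 0.634, -0.001, 0.0, -0.0] dist mm 127 rot deg 0.2
```

View pics/w5.png

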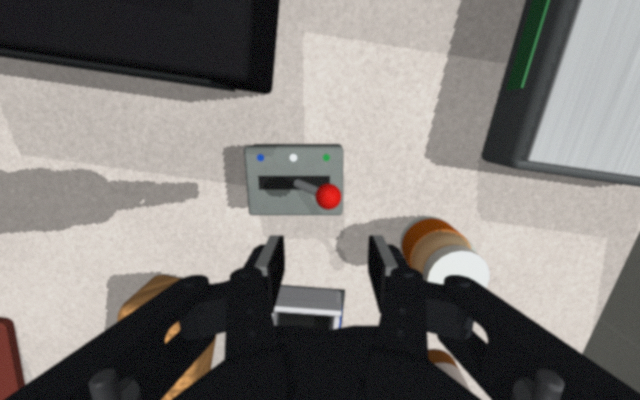

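The ball at (328,196) is centred between the jaws. I'll go down around it.

>>> arm_command([
  [0.02,0,0.2,0,0,0],
  [0.02,0,0.4,0,0,0],
  [0.02,0,0.55,0,0,0],
  [0.02,0,0.63,0,0,0],
  [0.02,0,0.63,0,0,0],
])

```text
time_s: 5.28
tool_pos: [0.5475, 0.3946, 0.1143]
tool_rot: [0.0, 0.656, 0.754, -0.0]
contact_force: [-0.3, 0.1, 0.0]
opening: 0.0452
```

```bash
python3 - <<'E'
from h import *
im=vision.grab_frame("wrist"); cv2.imwrite("pics/w6.png",im[:,:,::-1])
E
python3 go.py .5117 .3895 .118 .14
```

```text
t 5.33 pos [0.5476 0.3956 0.1154] az 0.139 open 0.045 F [0.9 0.6 0.1]
row [-0.005, -0.182, -0.013, 0.0, -0.0, -0.0] dist mm 36 rot deg 0.1
```

View pics/w6.png

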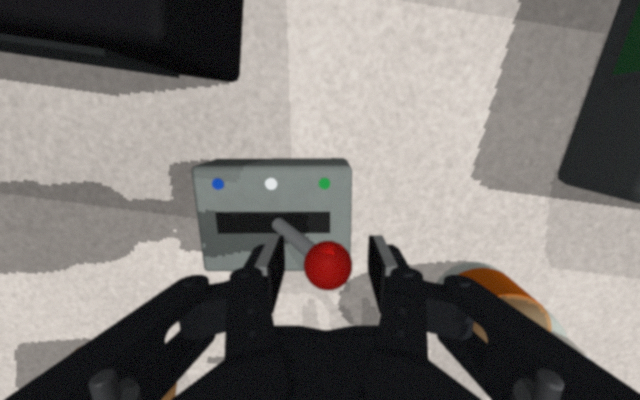

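>>> arm_command([
  [0,0,0,0,0,0],
  [0,0,0,0,0,0],
  [0,-0.06,-0.01,0,0,0],
  [0,-0.12,-0.015,0,0,0],
  [0,-0.18,-0.02,0,0,0],
], grip=165, grip_force=20)

```text
time_s: 5.95
tool_pos: [0.5093, 0.3913, 0.1184]
tool_rot: [-0.0, 0.655, 0.755, -0.0]
contact_force: [-0.7, 0.8, 0.1]
opening: 0.0304
```

>>> arm_command([
  [0,0,0,0,0,0],
  [0,0,0,0,0,0],
])

```text
time_s: 6.2
tool_pos: [0.5111, 0.3912, 0.1184]
tool_rot: [0.0, 0.656, 0.755, 0.0]
contact_force: [1.1, -1.0, -0.7]
opening: 0.0299
```

```bash
python3 - <<'E'
from h import *
im=vision.grab_frame("wrist"); cv2.imwrite("pics/w7.png",im[:,:,::-1])
E
python3 go.py .5117 .3895 .118 .14
```

```text
t 6.25 pos [0.5112 0.3911 0.1183] az 0.14 open 0.0299 F [ 0.6  0.6 -0.5]
row [-0.008, 0.001, 0.001, 0.0, 0.0, 0.0] dist mm 2 rot deg 0.0
```

View pics/w7.png

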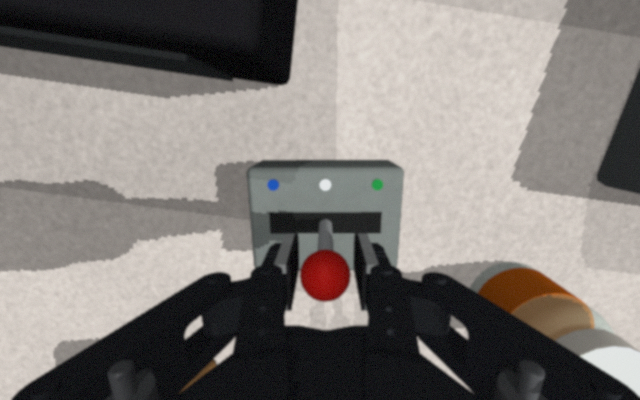

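The ball at (326,275) is in line with the white dot at (325,185), so the lever is upright. I'll open the jaws and lift.

>>> arm_command([
  [0,0,0,0,0,0],
  [0,0,-0.05,0,0,0],
  [0,0,-0.3,0,0,0],
  [0,0,-0.6,0,0,0],
  [0,0,-0.9,0,0,0],
], grip=100)

```text
time_s: 6.88
tool_pos: [0.5106, 0.3913, 0.301]
tool_rot: [-0.0, 0.656, 0.755, 0.0]
contact_force: [1.9, 0.4, 0.4]
opening: 0.0518
```

```bash
python3 - <<'E'
from h import *
vision.grab_frame("wrist")
im=vision.grab_frame("wrist"); cv2.imwrite("pics/w8.png",cv2.resize(im[100:300,180:480,::-1],None,fx=2,fy=2))
im=vision.grab_frame("scene"); cv2.imwrite("pics/s8.png",cv2.resize(im[130:190,340:430,::-1],None,fx=7,fy=7,interpolation=cv2.INTER_CUBIC))
E
python3 go.py .53 .21 .37 .1;python3 go.py .5934 -.3063 .3 -.3
```

```text
t 7.03 pos [0.5116 0.3928 0.303 ] az 0.141 open 0.0516 F [-0.9  0.2 -1.2]
row [-0.917, -0.035, -0.338, 0.002, -0.001, 0.013] dist mm 196 rot deg 2.4
t 7.03 pos [0.5116 0.3928 0.303 ] az 0.141 open 0.0516 F [-0.9  0.2 -1.2]
row [-3.518, -0.086, 0.002, 0.002, -0.002, 0.14] dist mm 704 rot deg 25.3
```

View pics/w8.png

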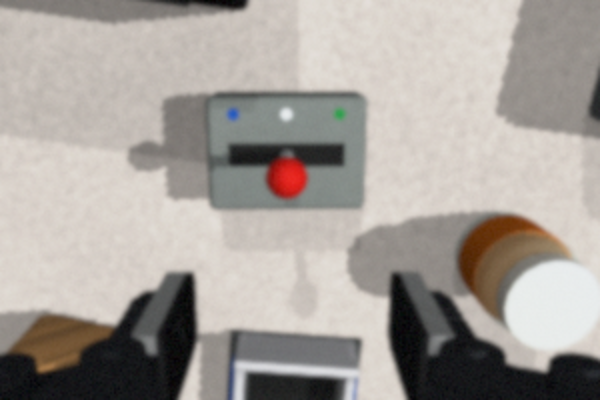

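View pics/s8.png

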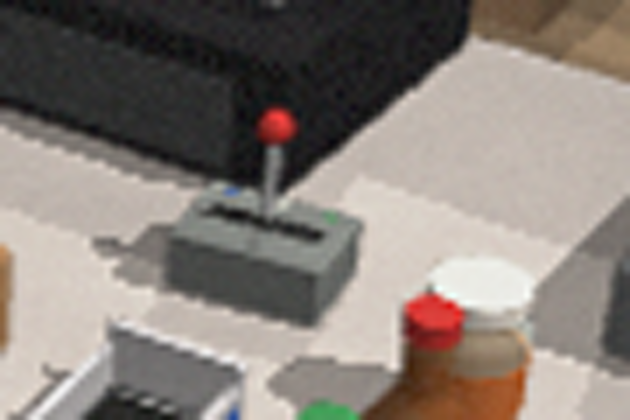

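The toggle stands upright in both views: ball (287,178) under the white dot, and the lever vertical in the scene view. I'll return to the carton.

>>> arm_command([
  [-1,0,-0.25,0,0,0.03],
  [-1,0,-0.25,0,0,0.03],
  [-1,0,-0.25,0,0,0.03],
  [-1,0,-0.25,0,0,0.03],
], grip=0)

```text
time_s: 7.52
tool_pos: [0.5402, 0.1885, 0.3486]
tool_rot: [0.001, 0.693, 0.721, -0.0]
contact_force: [-0.4, -0.3, -0.1]
opening: 0.085
```

>>> arm_command([
  [-1,0,0,0,0,0.03],
  [-1,0,0,0,0,0.03],
  [-1,0,0,0,0,0.03],
  [-1,0,0,0,0,0.03],
])

```text
time_s: 8.02
tool_pos: [0.5481, -0.0112, 0.3473]
tool_rot: [-0.0, 0.726, 0.688, -0.001]
contact_force: [0.5, 0.2, -1.2]
opening: 0.0857
```

>>> arm_command([
  [-0.9,-0.05,0,0,0,0.04],
  [-0.9,-0.05,0,0,0,0.04],
  [-0.9,-0.05,0,0,0,0.04],
  [-0.9,-0.05,0,0,0,0.04],
])

```text
time_s: 8.52
tool_pos: [0.5288, -0.1898, 0.3471]
tool_rot: [-0.001, 0.768, 0.641, -0.001]
contact_force: [-0.5, 0.4, -0.6]
opening: 0.0855
```

```bash
python3 go.py .5934 -.3063 .26 -.3
```

```text
t 8.53 pos [ 0.5288 -0.1898  0.3471] az -0.179 open 0.0855 F [-0.5  0.4 -0.6]
row [-0.515, 0.423, 0.435, -0.001, 0.0, 0.038] dist mm 159 rot deg 6.9
```

>>> arm_command([
  [-0.51,0.42,0.43,0,0,0.038],
  [-0.51,0.42,0.43,0,0,0.038],
  [-0.51,0.42,0.43,0,0,0.038],
  [-0.51,0.42,0.43,0,0,0.038],
])

```text
time_s: 9.02
tool_pos: [0.595, -0.3002, 0.2589]
tool_rot: [-0.002, 0.803, 0.596, -0.001]
contact_force: [-0.1, 0.7, -0.2]
opening: 0.0852
```

```bash
python3 - <<'E'
from h import *
vision.grab_frame("wrist")
s,p,r=tool(); im=vision.grab_frame("wrist"); cv2.imwrite("pics/w9.png",im[:,:,::-1]); np.savez("w9.npz",p=p,q=r.as_quat())
E
python3 go.py .5934 -.3063 .075 -.3
```

```text
t 9.12 pos [ 0.5957 -0.2983  0.2622] az -0.29 open 0.0853 F [-0.1  1.1  0.4]
row [-0.043, 0.001, 0.936, -0.0, -0.001, 0.003] dist mm 187 rot deg 0.6
```

View pics/w9.png

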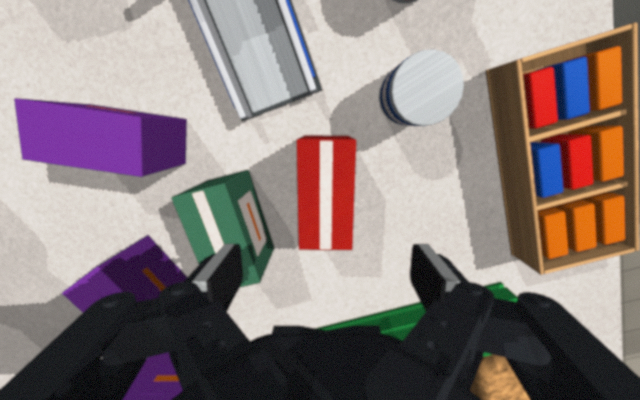

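The carton top, (298,137) to (354,249), is centred on and square to the jaws. Next I descend.

>>> arm_command([
  [-0.04,0,0.25,0,0,0],
  [-0.04,0,0.5,0,0,0],
  [-0.04,0,0.75,0,0,0],
  [-0.04,0,0.93,0,0,0],
  [-0.04,0,0.93,0,0,0],
])

```text
time_s: 9.75
tool_pos: [0.5917, -0.3058, 0.0749]
tool_rot: [-0.002, 0.802, 0.597, -0.001]
contact_force: [0.1, -0.0, -0.3]
opening: 0.0853
```

```bash
python3 - <<'E'
from h import *
im=vision.grab_frame("wrist"); cv2.imwrite("pics/w10.png",im[:,:,::-1])
im=vision.grab_frame("side"); cv2.imwrite("pics/sd10.png",cv2.resize(im[170:290,210:370,::-1],None,fx=4,fy=4,interpolation=cv2.INTER_CUBIC))
E
python3 go.py .5934 -.3063 .075 -.3
```

```text
t 9.85 pos [ 0.5939 -0.3075  0.0787] az -0.291 open 0.0856 F [ 0.2 -0.9  0.7]
row [0.005, -0.004, 0.018, 0.001, -0.0, 0.003] dist mm 4 rot deg 0.5
```

View pics/w10.png

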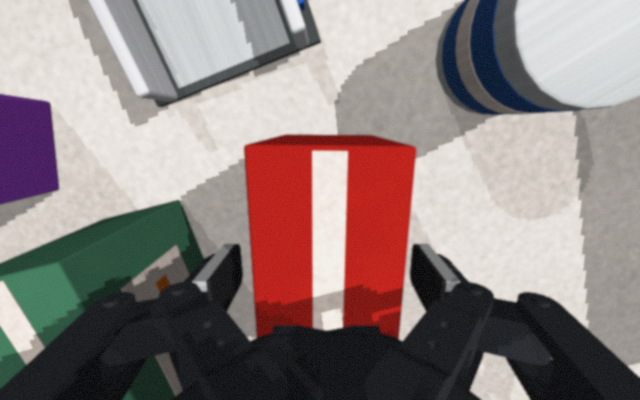

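View pics/sd10.png

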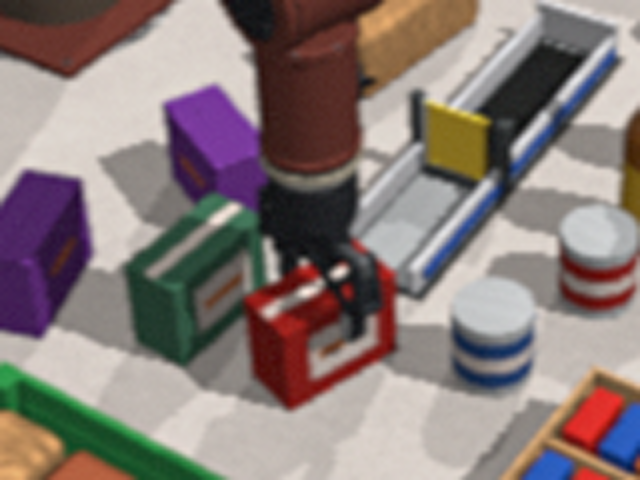

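The fingers straddle the carton evenly. I'll close and lift.

>>> arm_command([
  [0,0,0,0,0,0],
  [0,0,0,0,0,0],
  [0,0,0,0,0,0],
  [0,0,0,0,0,0],
  [0,0,0,0,0,0],
], grip=255, grip_force=40)

```text
time_s: 10.48
tool_pos: [0.5936, -0.3086, 0.0787]
tool_rot: [0.001, 0.803, 0.596, 0.001]
contact_force: [-2.8, 1.1, 8.4]
opening: 0.0595
```

>>> arm_command([
  [0,0,-0.1,0,0,0],
  [0,0,-0.3,0,0,0],
  [0,0,-0.5,0,0,0],
  [0,0,-0.5,0,0,0],
])

```text
time_s: 10.98
tool_pos: [0.5946, -0.3092, 0.1819]
tool_rot: [0.003, 0.803, 0.596, 0.002]
contact_force: [0.6, 0.3, -3.0]
opening: 0.0599
```

```bash
python3 - <<'E'
from fit import *
l=np.load("poses.npz")["lane"]; print(l, L(0,-.1,l))
im=vision.grab_frame("side"); cv2.imwrite("pics/sd11.png",cv2.resize(im[150:290,210:370,::-1],None,fx=4,fy=4,interpolation=cv2.INTER_CUBIC))
E
python3 go.py .5635 -.1253 .178 .061
```

```text
[ 0.55715377 -0.02507449  0.06207589] [ 0.56335737 -0.12488188]
t 11.03 pos [ 0.5935 -0.3088  0.1791] az -0.293 open 0.0597 F [ 0.1 -0.9 -4.3]
row [0.835, -0.408, 0.003, 0.001, 0.0, -0.113] dist mm 186 rot deg 20.3
```

View pics/sd11.png

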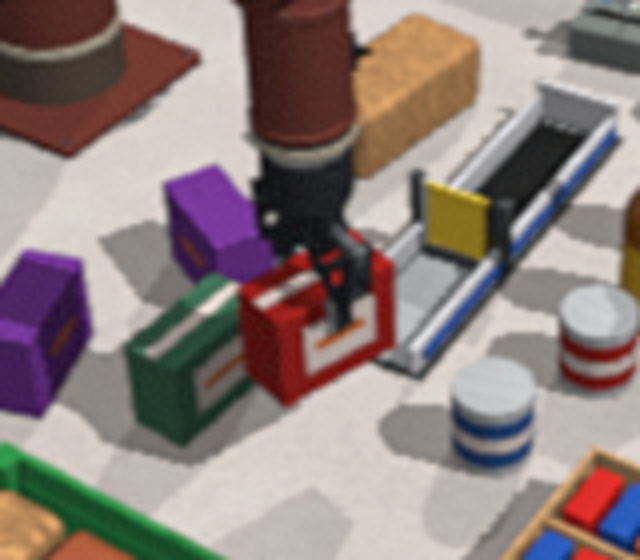

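>>> arm_command([
  [0.2,-0.1,0,0,0,-0.03],
  [0.45,-0.22,0,0,0,-0.06],
  [0.7,-0.35,0,0,0,-0.095],
  [0.82,-0.41,0,0,0,-0.113],
  [0.82,-0.41,0,0,0,-0.113],
])

```text
time_s: 11.65
tool_pos: [0.5608, -0.1253, 0.176]
tool_rot: [-0.001, 0.683, 0.73, -0.0]
contact_force: [0.9, -0.9, -2.8]
opening: 0.0598
```

```bash
python3 - <<'E'
from fit import *
vision.grab_frame("wrist")
s,p,r=tool(); im=vision.grab_frame("wrist"); cv2.imwrite("pics/w12.png",im[:,:,::-1]); np.savez("w12.npz",p=p,q=r.as_quat())
im=vision.grab_frame("scene"); cv2.imwrite("pics/s12.png",cv2.resize(im[140:280,260:420,::-1],None,fx=4,fy=4,interpolation=cv2.INTER_CUBIC))
E
python3 go.py .5635 -.1253 .1 .062
```

```text
t 11.8 pos [ 0.5611 -0.1294  0.1759] az 0.06 open 0.0598 F [-0.4 -0.7 -1.9]
row [0.02, 0.013, 0.379, -0.0, 0.0, -0.001] dist mm 76 rot deg 0.1
```

View pics/w12.png

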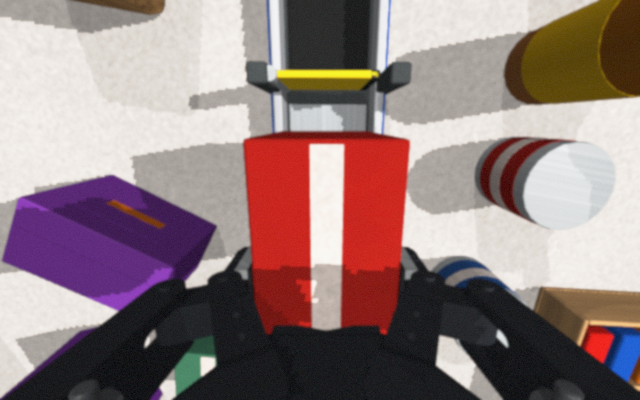

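View pics/s12.png

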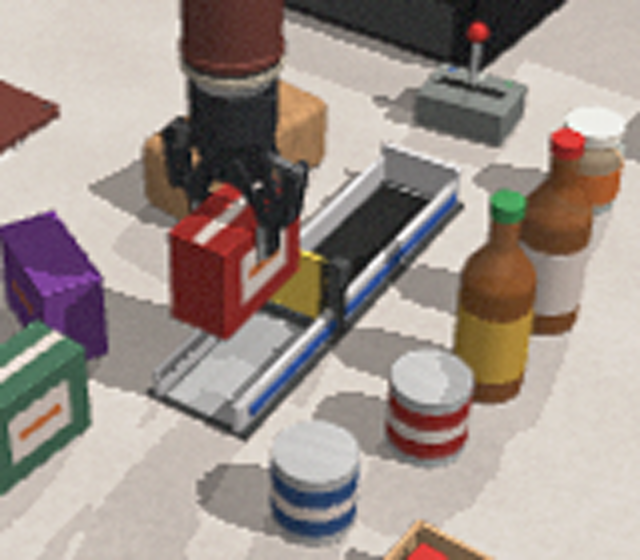

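Lane centre reads about 2.6 mm to the right of the tool, which agrees with the fitted pose. I'll lower with that correction.

>>> arm_command([
  [0.02,0.013,0.1,0,0,0],
  [0.02,0.013,0.2,0,0,0],
  [0.02,0.013,0.3,0,0,0],
  [0.02,0.013,0.37,0,0,0],
  [0.02,0.013,0.37,0,0,0],
])

```text
time_s: 12.42
tool_pos: [0.5628, -0.1235, 0.1007]
tool_rot: [-0.001, 0.685, 0.729, -0.001]
contact_force: [-0.1, -0.2, -2.1]
opening: 0.0596
```

```bash
python3 - <<'E'
from fit import *
im=vision.grab_frame("wrist"); cv2.imwrite("pics/w13.png",im[:,:,::-1])
im=vision.grab_frame("scene"); cv2.imwrite("pics/s13.png",cv2.resize(im[140:280,260:420,::-1],None,fx=4,fy=4,interpolation=cv2.INTER_CUBIC))
E
python3 go.py .5635 -.1253 .085 .062
```

```text
t 12.53 pos [ 0.5641 -0.1236  0.1026] az 0.062 open 0.0595 F [-0.1  0.4 -2.5]
row [-0.008, -0.003, 0.088, 0.0, -0.0, 0.0] dist mm 18 rot deg 0.0
```

View pics/w13.png

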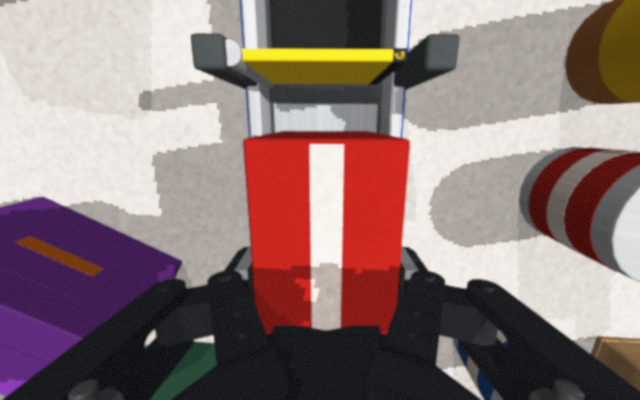

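View pics/s13.png

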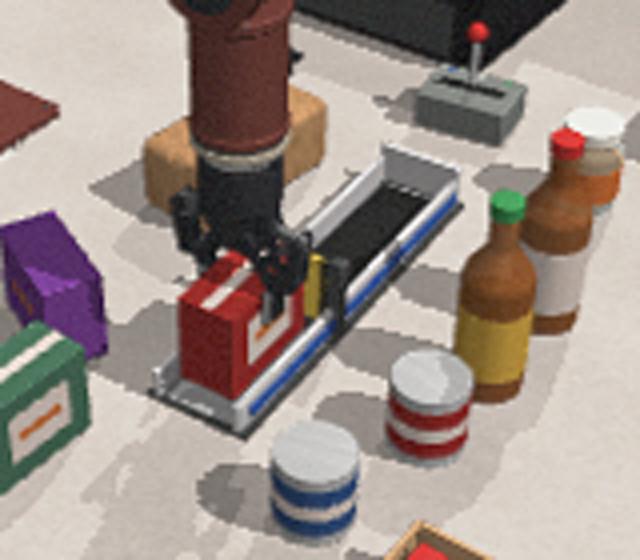

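>>> arm_command([
  [0,0,0.04,0,0,0],
  [0,0,0.08,0,0,0],
  [0,0,0.085,0,0,0],
  [0,0,0.085,0,0,0],
])

```text
time_s: 13.02
tool_pos: [0.5636, -0.1236, 0.0852]
tool_rot: [-0.0, 0.685, 0.729, -0.0]
contact_force: [-0.7, 0.2, -3.3]
opening: 0.0593
```

```bash
python3 go.py .5635 -.1253 .085 .062
```

```text
t 13.03 pos [ 0.5636 -0.1236  0.0852] az 0.062 open 0.0593 F [-0.7  0.2 -3.3]
row [-0.009, -0.001, 0.001, -0.0, -0.0, 0.0] dist mm 2 rot deg 0.0
```

>>> arm_command([
  [0,0,0.01,0,0,0],
  [0,0,0.01,0,0,0],
])

```text
time_s: 13.28
tool_pos: [0.5639, -0.1236, 0.0848]
tool_rot: [0.0, 0.685, 0.729, -0.0]
contact_force: [-6.3, 0.3, 10.8]
opening: 0.0599
```

>>> arm_command([
  [0,0,0.01,0,0,0],
  [0,0,0.01,0,0,0],
])

```text
time_s: 13.52
tool_pos: [0.5639, -0.1236, 0.0847]
tool_rot: [0.001, 0.685, 0.729, -0.0]
contact_force: [-15.6, 3.2, 31.5]
opening: 0.0596
```

It's on the floor: z rose 6 mm relative to the grasp and the force came up. I'll ease off and release.

>>> arm_command([
  [0,0,-0.015,0,0,0],
  [0,0,-0.015,0,0,0],
])

```text
time_s: 13.78
tool_pos: [0.564, -0.1237, 0.0848]
tool_rot: [0.0, 0.685, 0.729, 0.0]
contact_force: [-2.4, 0.2, 6.2]
opening: 0.0598
```

>>> arm_command([
  [0,0,0,0,0,0],
  [0,0,0,0,0,0],
  [0,0,0,0,0,0],
  [0,0,0,0,0,0],
], grip=10)

```text
time_s: 14.28
tool_pos: [0.5637, -0.1235, 0.0842]
tool_rot: [-0.0, 0.685, 0.729, 0.0]
contact_force: [0.3, 0.2, -0.0]
opening: 0.0821
```

>>> arm_command([
  [0,0,-0.1,0,0,0],
  [0,0,-0.3,0,0,0],
  [0,0,-0.6,0,0,0],
  [0,0,-0.75,0,0,0],
  [-0.4,0,-0.75,0,0,0],
])

```text
time_s: 14.9
tool_pos: [0.5706, -0.1811, 0.2403]
tool_rot: [0.003, 0.681, 0.732, 0.003]
contact_force: [1.1, -0.7, 0.5]
opening: 0.0819
```

```bash
python3 - <<'E'
from fit import *
vision.grab_frame("wrist")
s,p,r=tool(); im=vision.grab_frame("wrist"); cv2.imwrite("pics/w14.png",im[:,:,::-1]); np.savez("w14.npz",p=p,q=r.as_quat())
im=vision.grab_frame("scene"); cv2.imwrite("pics/s14.png",cv2.resize(im[140:280,260:420,::-1],None,fx=4,fy=4,interpolation=cv2.INTER_CUBIC))
l=np.load("poses.npz")["lane"]; print(L(0,-.19,l),L(0,.09,l))
E
python3 go.py .569 -.215 .2 .062
```

```text
[ 0.56894062 -0.21470854] [0.55157053 0.06475216]
t 15.05 pos [ 0.5671 -0.1902  0.2356] az 0.056 open 0.082 F [0.7 0.7 0.5]
row [-0.124, 0.003, 0.178, 0.0, 0.001, -0.002] dist mm 43 rot deg 0.3
```

View pics/w14.png

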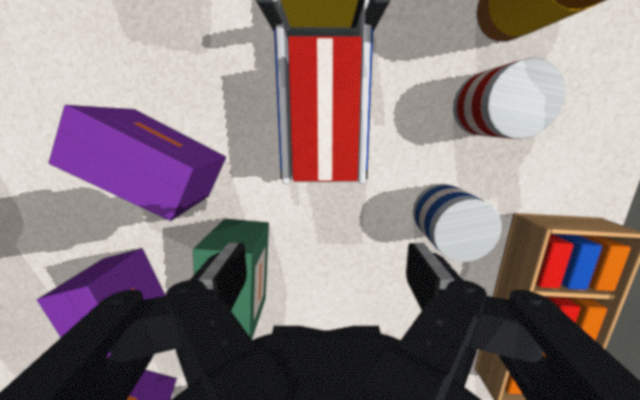

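View pics/s14.png

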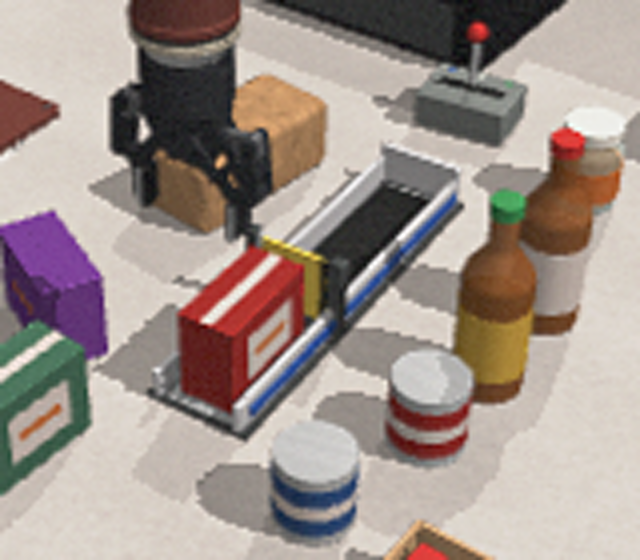

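The carton stands in the bay and the flap is shut: top (290,38)–(362,181) in the wrist view, centred between the walls. I'll set the fingers part-closed as a pusher (about 22 mm gap) and go behind it.

>>> arm_command([
  [-0.13,0,0.1,0,0,0],
  [-0.13,0,0.18,0,0,0],
  [-0.13,0,0.18,0,0,0],
], grip=190)

```text
time_s: 15.42
tool_pos: [0.5683, -0.211, 0.1964]
tool_rot: [-0.002, 0.685, 0.729, -0.0]
contact_force: [0.0, -0.4, -1.0]
opening: 0.0284
```

```bash
python3 - <<'E'
from fit import *
addw("w14"); l=np.load("poses.npz")["lane"]
q=unproj("w14",[(290,38),(362,37),(363,182),(291,181)],.101)[:,:2]; c,s=np.cos(l[2]),np.sin(l[2])
print("carton top corners in lane",np.round((q-l[:2])@np.array([[c,-s],[s,c]]),4).tolist())
E
python3 go.py .569 -.216 .078 .062
```

```text
carton top corners in lane [[-0.0272, -0.038], [0.0312, -0.0375], [0.0357, -0.1575], [-0.0309, -0.1562]]
t 15.43 pos [ 0.5683 -0.211   0.1964] az 0.063 open 0.0284 F [ 0.  -0.4 -1. ]
row [-0.026, 0.004, 0.592, -0.001, -0.001, 0.0] dist mm 119 rot deg 0.2
```

>>> arm_command([
  [-0.03,0,0.15,0,0,0],
  [-0.03,0,0.35,0,0,0],
  [-0.03,0,0.5,0,0,0],
  [-0.03,0,0.59,0,0,0],
  [-0.03,0,0.59,0,0,0],
])

```text
time_s: 16.05
tool_pos: [0.5693, -0.2172, 0.0797]
tool_rot: [-0.001, 0.684, 0.729, -0.0]
contact_force: [0.4, 0.3, -0.2]
opening: 0.022
```

```bash
python3 - <<'E'
from fit import *
im=vision.grab_frame("wrist"); cv2.imwrite("pics/w15.png",im[:,:,::-1])
im=vision.grab_frame("scene"); cv2.imwrite("pics/s15.png",cv2.resize(im[140:280,260:420,::-1],None,fx=4,fy=4,interpolation=cv2.INTER_CUBIC))
l=np.load("poses.npz")["lane"]; 
for y in(-.12,0,.09): print(L(0,y,l))
E
python3 go.py .569 -.216 .078 .062;python3 go.py .5646 -.145 .078 .062
```

```text
[ 0.56459809 -0.14484336]
[ 0.55715377 -0.02507449]
[0.55157053 0.06475216]
t 16.15 pos [ 0.5705 -0.2177  0.0816] az 0.063 open 0.0219 F [ 1.4 -0.1 -0. ]
row [0.009, -0.007, 0.018, 0.0, 0.0, 0.0] dist mm 4 rot deg 0.1
t 16.15 pos [ 0.5705 -0.2177  0.0816] az 0.063 open 0.0219 F [ 1.4 -0.1 -0. ]
row [0.365, -0.006, 0.018, 0.0, 0.0, 0.0] dist mm 73 rot deg 0.1
```

View pics/w15.png

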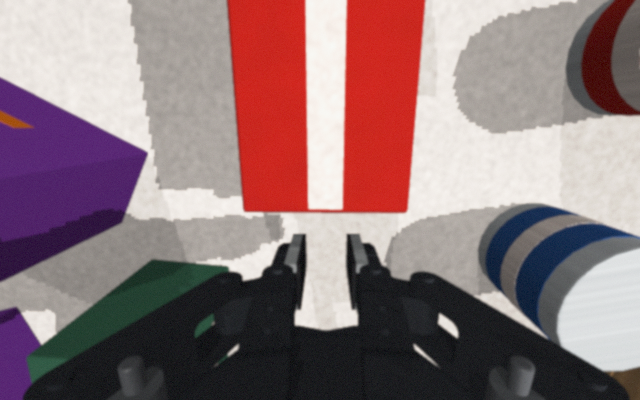

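View pics/s15.png

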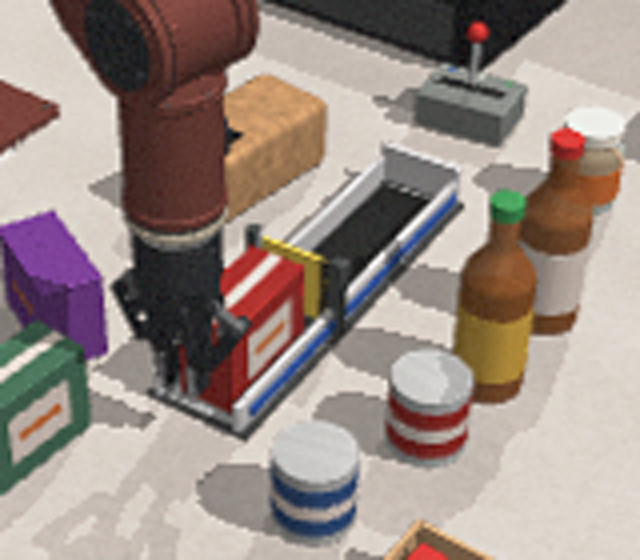

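Pusher is centred on the carton (stripe at 326) behind its rear edge (row 211). Pushing in small steps.

>>> arm_command([
  [0.07,-0.005,0.01,0,0,0],
  [0.14,-0.005,0.01,0,0,0],
  [0.21,-0.005,0.01,0,0,0],
  [0.28,-0.005,0.01,0,0,0],
  [0.35,-0.005,0.01,0,0,0],
])

```text
time_s: 16.77
tool_pos: [0.565, -0.1498, 0.0793]
tool_rot: [0.002, 0.685, 0.728, -0.0]
contact_force: [2.6, -9.4, 4.5]
opening: 0.0222
```

```bash
python3 - <<'E'
from fit import *
im=vision.grab_frame("wrist"); cv2.imwrite("pics/w16.png",im[:,:,::-1])
im=vision.grab_frame("scene"); cv2.imwrite("pics/s16.png",cv2.resize(im[140:280,260:420,::-1],None,fx=4,fy=4,interpolation=cv2.INTER_CUBIC))
E
python3 go.py .5572 -.025 .079 .062
```

```text
t 16.88 pos [ 0.5651 -0.1473  0.0792] az 0.063 open 0.022 F [ 2.5 -3.2 -0.5]
row [0.613, -0.001, 0.0, 0.001, 0.0, 0.0] dist mm 123 rot deg 0.2
```

View pics/w16.png

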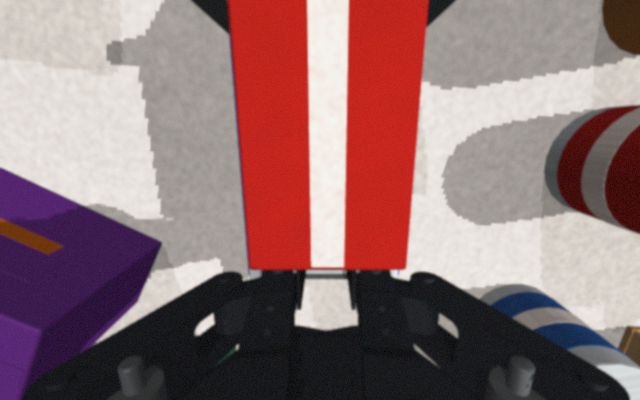

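View pics/s16.png

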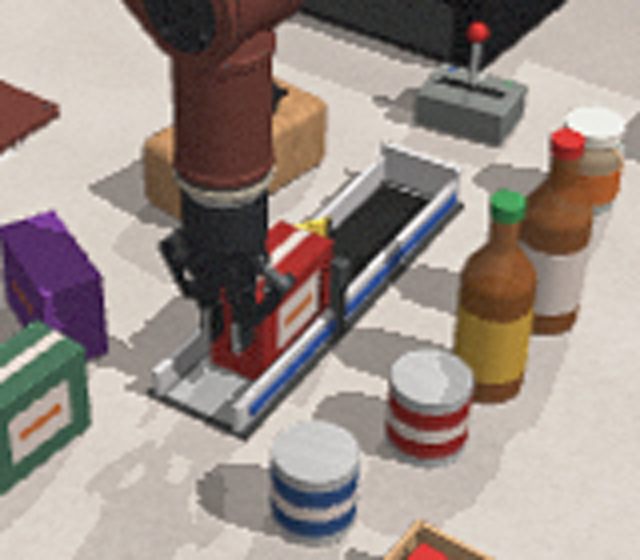

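Flap is opening, the carton stays square and forces are low. Continuing.

>>> arm_command([
  [0.07,0,0,0,0,0],
  [0.14,0,0,0,0,0],
  [0.21,0,0,0,0,0],
  [0.28,0,0,0,0,0],
  [0.35,0,0,0,0,0],
])

```text
time_s: 17.5
tool_pos: [0.5598, -0.0773, 0.0783]
tool_rot: [-0.0, 0.685, 0.729, -0.0]
contact_force: [0.1, -4.7, 1.8]
opening: 0.0219
```

```bash
python3 - <<'E'
from fit import *
im=vision.grab_frame("wrist"); cv2.imwrite("pics/w17.png",im[:,:,::-1])
im=vision.grab_frame("scene"); cv2.imwrite("pics/s17.png",cv2.resize(im[140:280,260:420,::-1],None,fx=4,fy=4,interpolation=cv2.INTER_CUBIC))
E
python3 go.py .5572 -.025 .079 .062;python3 go.py .5515 .067 .079 .062
```

```text
t 17.6 pos [ 0.5596 -0.0754  0.0782] az 0.065 open 0.0221 F [-0.6 -0.   0.1]
row [0.252, 0.004, -0.003, -0.0, -0.0, 0.001] dist mm 50 rot deg 0.2
t 17.6 pos [ 0.5596 -0.0754  0.0782] az 0.065 open 0.0221 F [-0.6 -0.   0.1]
row [0.713, 0.006, -0.003, -0.0, -0.0, 0.001] dist mm 143 rot deg 0.2
```

View pics/w17.png

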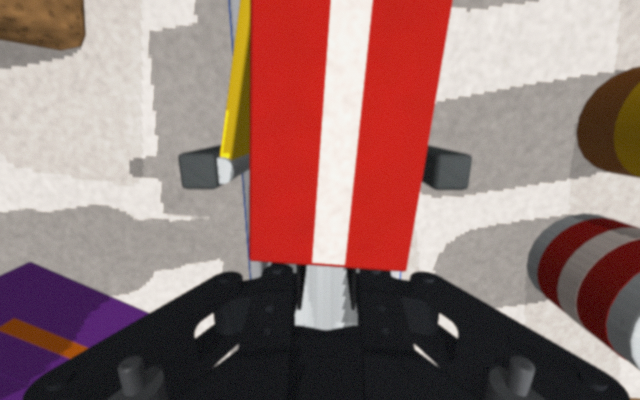

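View pics/s17.png

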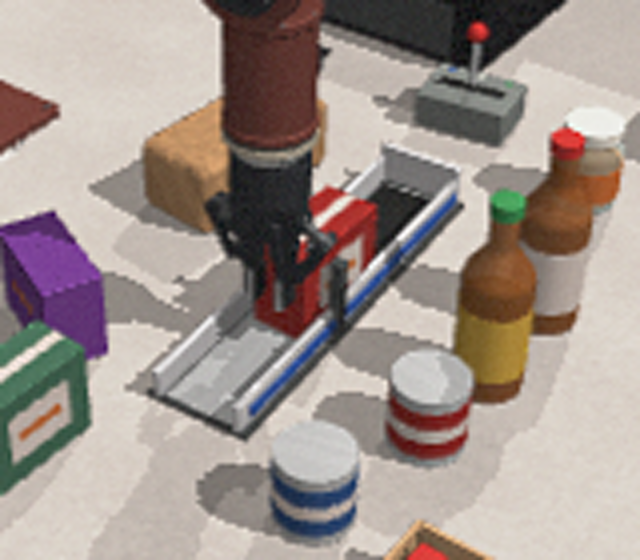

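Flap is wide open, lying along the carton's left side (yellow at (238,100)). The carton is yawed about 3° and the post clearance looks fine. Continuing.

>>> arm_command([
  [0.07,0,0,0,0,0],
  [0.14,0,0,0,0,0],
  [0.2,0,0,0,0,0],
  [0.25,0,0,0,0,0],
  [0.3,0,0,0,0,0],
])

```text
time_s: 18.23
tool_pos: [0.5559, -0.0182, 0.0782]
tool_rot: [-0.0, 0.685, 0.729, -0.0]
contact_force: [0.5, -3.7, 1.0]
opening: 0.0217
```

```bash
python3 - <<'E'
from fit import *
im=vision.grab_frame("wrist"); cv2.imwrite("pics/w18.png",im[:,:,::-1])
im=vision.grab_frame("scene"); cv2.imwrite("pics/s18.png",cv2.resize(im[120:260,260:420,::-1],None,fx=4,fy=4,interpolation=cv2.INTER_CUBIC))
E
python3 go.py .5515 .067 .079 .062
```

```text
t 18.32 pos [ 0.5559 -0.0168  0.0783] az 0.064 open 0.0213 F [-0.   0.1  0.5]
row [0.42, 0.005, -0.003, -0.0, -0.0, 0.001] dist mm 84 rot deg 0.1
```

View pics/w18.png

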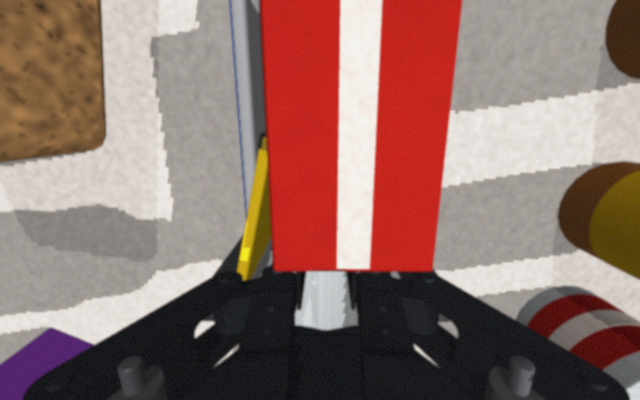

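View pics/s18.png

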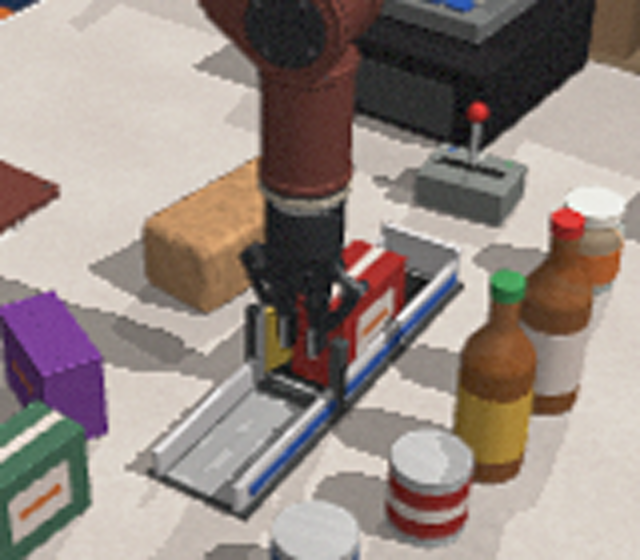

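>>> arm_command([
  [0.05,0,0,0,0,0],
  [0.1,0,0,0,0,0],
  [0.15,0,0,0,0,0],
  [0.2,0,0,0,0,0],
  [0.25,0,0,0,0,0],
])

```text
time_s: 18.95
tool_pos: [0.553, 0.0324, 0.0783]
tool_rot: [-0.0, 0.685, 0.729, 0.0]
contact_force: [0.8, -2.6, 0.8]
opening: 0.0217
```

```bash
python3 - <<'E'
from fit import *
im=vision.grab_frame("wrist"); cv2.imwrite("pics/w19.png",im[:,:,::-1])
im=vision.grab_frame("scene"); cv2.imwrite("pics/s19.png",cv2.resize(im[120:260,260:420,::-1],None,fx=4,fy=4,interpolation=cv2.INTER_CUBIC))
E
python3 go.py .5515 .067 .079 .062
```

```text
t 19.05 pos [0.553  0.0338 0.0784] az 0.065 open 0.0218 F [ 1.8  1.3 -0.2]
row [0.166, 0.003, -0.003, 0.0, -0.0, 0.001] dist mm 33 rot deg 0.2
```

View pics/w19.png

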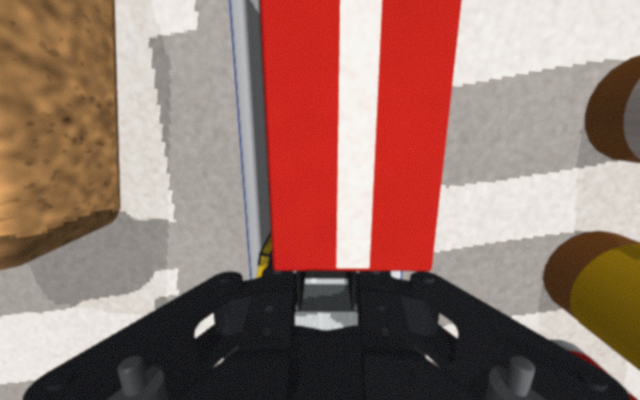

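View pics/s19.png

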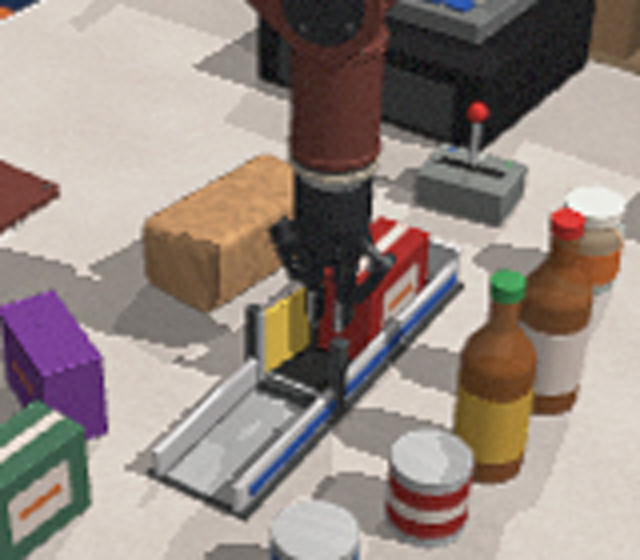

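>>> arm_command([
  [0.05,0,0,0,0,0],
  [0.1,0,0,0,0,0],
  [0.15,0,0,0,0,0],
  [0.19,0,0,0,0,0],
  [0.19,0,0,0,0,0],
])

```text
time_s: 19.68
tool_pos: [0.5504, 0.0709, 0.0783]
tool_rot: [-0.0, 0.684, 0.729, 0.0]
contact_force: [0.8, -0.4, -0.7]
opening: 0.0219
```

```bash
python3 - <<'E'
from fit import *
im=vision.grab_frame("scene"); cv2.imwrite("pics/s20.png",cv2.resize(im[120:260,260:420,::-1],None,fx=4,fy=4,interpolation=cv2.INTER_CUBIC))
E
python3 go.py .55 .06 .2 .062
```

```text
t 19.73 pos [0.5504 0.0703 0.0782] az 0.063 open 0.022 F [-0.6 -0.5 -0.1]
row [-0.051, -0.005, -0.609, -0.0, -0.0, 0.0] dist mm 122 rot deg 0.1
```

View pics/s20.png

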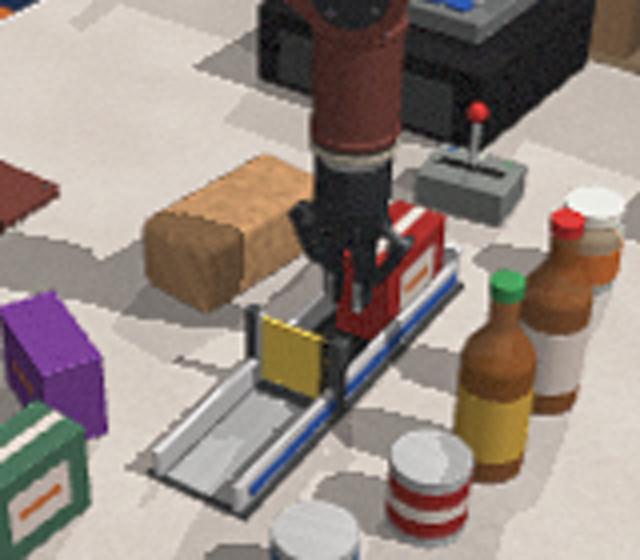

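The flap has swung shut already. I'll back off 4 mm, lift, then look from above.

>>> arm_command([
  [-0.02,0,0,0,0,0],
  [-0.02,0,-0.1,0,0,0],
  [-0.02,0,-0.4,0,0,0],
  [-0.05,0,-0.7,0,0,0],
  [-0.1,0,-1,0,0,0],
])

```text
time_s: 20.35
tool_pos: [0.5516, 0.0498, 0.282]
tool_rot: [0.0, 0.684, 0.729, 0.001]
contact_force: [1.7, -0.9, -1.0]
opening: 0.0219
```

>>> arm_command([
  [-0.3,0,-0.3,0,0,0],
  [-0.6,0,-0.4,0,0,0],
  [-0.6,0,-0.4,0,0,0],
  [-0.6,0,-0.4,0,0,0],
])

```text
time_s: 20.85
tool_pos: [0.5594, -0.0715, 0.3595]
tool_rot: [0.001, 0.686, 0.728, 0.001]
contact_force: [0.7, 0.9, -2.0]
opening: 0.0218
```

Run:
```python
from fit import *
vision.grab_frame("wrist")
s,p,r=tool(); im=vision.grab_frame("wrist"); cv2.imwrite("pics/w21.png",im[:,:,::-1]); np.savez("w21.npz",p=p,q=r.as_quat())
im=vision.grab_frame("scene"); cv2.imwrite("pics/s21.png",cv2.resize(im[120:270,230:430,::-1],None,fx=4,fy=4,interpolation=cv2.INTER_CUBIC))
print(s["time_s"],p,s["contact_force"])
```

```text
20.9 [ 0.55919663 -0.06952016  0.35863632] [0.04539157 0.08855281 0.13878046]
```

View pics/w21.png

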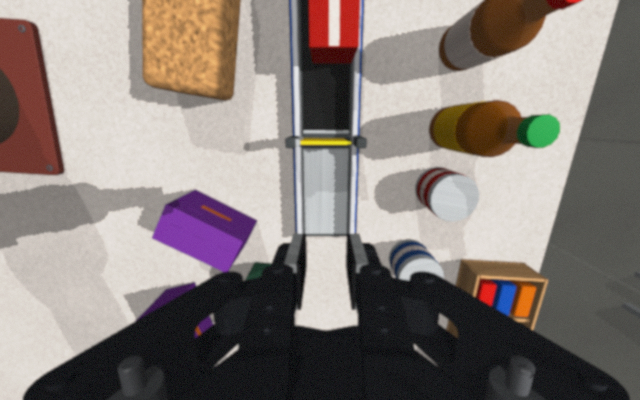

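View pics/s21.png

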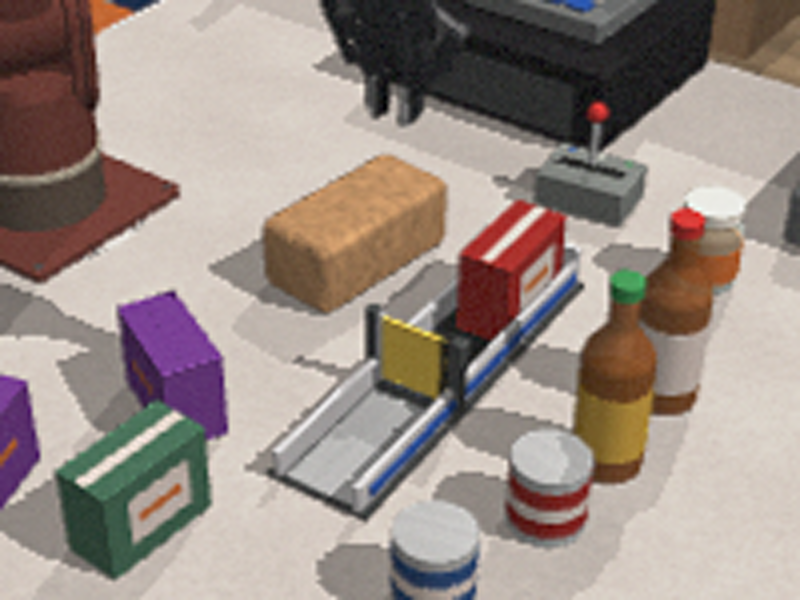

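Run:
```python
from fit import *
addw("w21"); l=np.load("poses.npz")["lane"]; c,s=np.cos(l[2]),np.sin(l[2]); M=np.array([[c,-s],[s,c]])
print("rear top edge in lane",np.round((unproj("w21",[(309,48),(359,48)],.101)[:,:2]-l[:2])@M,3).tolist())
print("rear bottom",np.round((unproj("w21",[(312,62),(355,62)],.006)[:,:2]-l[:2])@M,3).tolist())
```

```text
rear top edge in lane [[-0.02, 0.11], [0.04, 0.11]]
rear bottom [[-0.021, 0.113], [0.045, 0.113]]
```

Carton middle reads about lane y 0.170, x +0.010, upright; flap shut, toggle off. Handing in.

```bash
python3 -c "
from rig import workorder,readout
print(workorder.sign_off()); print(readout.read_state()['time_s'])"
```

```text
the job is handed in; nothing more can be done
None
the job is handed in; nothing more can be done
```

The job is done and handed in at about 21 s of the 69 s allowed; the sign-off reports no verdict.

- **What I did:** I moved the toggle upright with the jaws held loosely round its ball, and it stayed there. I then stood the red carton in the bay (middle at lane y about -0.097 m, flap shut) and pushed it along the floor through the flap with part-closed fingers. The carton was never lifted over the flap.
- **Last checks, from the pictures:**
  - **Carton:** upright on the belt, middle at about lane y 0.17 m and x +0.01 m.
  - **Flap and toggle:** the flap looked shut and square across the lane, and the lever stood vertical.
  - **Other goods:** those in view looked unmoved; I did not measure them.
  - **Arm:** clear of everything, with contact force about zero.
- **Disagreements and slips:**
  - **Lane pose:** the first fit from the scene and side cameras was about 8 mm and 0.02 rad off the wrist-camera fit. I used the wrist fit, which agreed with the end stop to about 3–4 mm.
  - **Setting down:** the force briefly reached about 35 N before I eased off.
  - **Pushing:** the carton drifted about 10 mm towards the +x wall, which is within the 30 mm limit.

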